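Fetch the small vial from behind the large ones in a packed sample box

ROBOT

A 6-joint arm with a two-finger parallel gripper is mounted at the origin on the work surface; the furniture and walls round the work are solid. World frame = base frame: x ahead of the robot, y to its left, z up, the work surface at z = 0. Lengths are in mm, angles in degrees, forces in N, time in s.
With the tool pointing down it reaches from about 275 to 725 mm from the base axis. Payload 15.9 kg.
Tool frame: the origin (TCP) lies between the finger pads; the fingertips stand 14 mm ahead of it and the grasp point (between the pads) lies 5 mm behind it; z points along the fingers, y is the line along which they close (so a half turn about z gives the same grasp; the last joint's range is limited). The gripper opens to 85 mm and grips with 20 to 120 N. Pads are 22 mm wide; open, the fingers measure 114 mm over their backs; the gripper's body (76 mm by 85 mm) begins 54 mm behind the grasp point. The pads swing forward as they close: fully open they stand 13 mm farther back than shut.
Start: joints at [73.625, 12.198, -1.971, 75.831, 0, 90], TCP at [140.957, 479.705, 245.306] pointing down, gripper open.
Joint ranges: [-170.91, 170.91], [-42.67, 98.43], [-65.05, 77.54], [-120.47, 116.71], [-90, 82.35], [-180, 180]. Speed limits (degrees/s): [108.29, 108.29, 136.94, 147.25, 180, 180].

INTERFACE

Orientations are given as a 3x3 rotation matrix whose columns are the frame's x, y, z axes.
In Python, from bench import telemetry, vision, env gives the robot as it stands. The module is installed in compiled form; this text tells all that it offers.
- The arm moves only by the shell command python3 -m inch 'ROWS' [FORCE]. ROWS is JSON, a list of rows, each a list of 7 numbers: the shift along the world's x, y, z in cm, then the turn, a rotation vector about the world's x, y, z in degrees, then the closure, from -1 (fully open) to 1 (shut). In form: [[tx, ty, tz, ax, ay, az, jaw], ...]. A call has exactly 5 rows; each row shifts and turns the commanded pose from where the row before left it; what a row does not reach is not made up. A row lasts 1/10 s, in which the tool goes at most 50 mm and 8.59 degrees, less where a joint would pass 70% of its speed; a pose out of reach is approached as far as the arm can. A call is refused whole if a number of a shift passes 5 or a number of a turn 8.59, either way. A call with a gripper value outside its range is refused whole. The fingers move at their own pace and stop on an object; FORCE is the grip in N (left out, the last holds). Time passes only in rows, so rows that do not move let the fingers close, or fill a call up. It gives the time, the measured TCP pose, the force, the opening and the grip force at its end, in the units of the state.
- telemetry.sense(): the state, without advancing time (a new reading comes with each control period).
- vision.read_camera(name): name is "side" or "top" or "wrist"; returns a dict with "color" (400x640x3 uint8, blue, green, red), "K" (3x3 intrinsics, pixels), "xyz" and "attitude" of the camera in the world. Camera axes: x right, y up, looking along -z (the intrinsics and any distortion apply to the point x, -y, -z); pixel columns grow to the right and rows downward; lengths in mm; the calibration is good to about 2 mm. A picture is of the moment at which its call begins. There is no depth.
- env.hand_in(): hands the job in; it is judged then, once.
The state is a dict: "clock": time; "q": joint angles; "joint_velocities": joint speeds; "joint_efforts": joint torques, N m; "eef_pos": TCP position; "ee_rot": TCP orientation; "contact_force": force on the tool from outside, world axes, zero at the start; "wrist_torque": the same for the moment, N m; "gripper_width": finger opening in mm; "grasp_force": force on a finger pad.
Only numpy, scipy, OpenCV 4.12 (cv2) and the standard library are available. Lean on these libraries where they do the work, as an engineer would, in place of code of your own. Each camera call takes 0.05 s, during which the arm holds its last target. There are 200 camera calls.

TASK

Fetch the small vial that stands behind the two large vials in the sample box: first set both large vials upright in the shallow steel tray, then stand the small vial upright in the middle of the round metal pad. Fill the slot it came from with the cork spacer, tab upward and right down on the floor of the slot, and put the two large vials back in the box where each of them stood. Keep the vials upright and leave the beaker and the funnel alone.

Things in the scene. Friction and masses are not known exactly. Their poses are not given: they have to be found in the camera images.
- sample_box: Fixed dark grey open box with black foam, 108 (x) x 94 (y) x 42 mm high. Origin: centre of underside, z up. Floor 4 thick. T-shaped inside: front bay x -49 to -7, y -42 to 42 mm, with the large vials side by side at about x -25, y +19 and -19; behind it, open to the bay, a slot x -7 to 49, y -20 to 20 (centre x 21, y 0) between foam blocks as high as the walls.
- vial_dark: Loose large glass vial with dark brown-black liquid and white cap, 27 mm diameter (cap 23, the top 11 mm), 61 mm high, 30 g. Origin: centre of its underside, z up. Stands in the box's front bay, on either side, 4 mm above the bench; its top is 23 mm above the box walls, where it can be gripped along the box's x.
- vial_amber: Loose large glass vial with an orange liquid and a white cap, otherwise the same as vial_dark (27 mm diameter, 61 mm high, 30 g). Origin: centre of its underside; z up. Stands beside vial_dark in the front bay.
- small_vial: Loose small glass vial with a little pale sample, 17 mm diameter, 38 mm high (cap 15, the top 7 mm), 15 g. Origin: centre of underside, z up. Stands at the front end of the box's slot (about x 6, y 0 mm of the box), top level with the walls: fingers fit only before and behind it (along the box's x), and before it only when the large vials are out.
- spacer: Loose cork spacer, 40 g: block 44 (x) x 28 (y) x 32 mm high with an upright tab on the middle of its top, 10 (x) x 28 (y), reaching to 58 mm above the underside. Origin: centre of underside, z up. Stands on the bench. Goes in the slot, its x along the box's x (either way round), 6 mm of play each side; the tab then stands 20 mm above the walls.
- tray: Fixed shallow steel tray, 150 (x) by 110 (y) mm, rim 12 mm high and 3 mm thick, floor 3 mm thick; the side area for the two large vials. Origin: centre of the underside. The box stands on one side (left or right) of the fixed balance, the tray on the other; the balance with its glass shield is 200 mm high.
- pad: Fixed round aluminium pad, 60 mm diameter, flat top 14 mm above the bench, with a dark ring line of 38 mm diameter marking the middle. Origin: centre of the underside.
- beaker: Bystander: loose glass beaker, 55 by 62 mm, 70 mm high, near the balance. Origin: underside.
- funnel: Bystander: loose glass funnel standing on its rim, 71 mm diameter, 127 mm high, near the balance. Origin: underside.
Things that resemble listed ones, but are neither listed nor needed, are in the scene too. What is shaped like the vial_dark but red is not meant.

How it is judged (in metres and radians):
On the way, in this order (a step that is already met when the one before it is completed fails the run):
1. both large vials stand upright in the tray, let go (x of vial_dark in the frame of tray between -0.072 and 0.072 m and y of vial_dark in the frame of tray between -0.052 and 0.052 m and z of vial_dark in the frame of tray between -0.003 and 0.009 m and angle between each of vial_dark, vial_amber's own z axis and vertical below 0.15 rad and contact force between the fingers and vial_dark below 0.2 N and x of vial_amber in the frame of tray between -0.072 and 0.072 m and y of vial_amber in the frame of tray between -0.052 and 0.052 m and z of vial_amber in the frame of tray between -0.003 and 0.009 m and contact force between the fingers and vial_amber below 0.2 N), for 0.2 s.
2. the small vial stands in the middle of the pad, let go, while the large vials still wait in the tray (all of step 1 and horizontal distance between small_vial and pad below 0.015 m and z of small_vial in the frame of pad between 0.009 and 0.019 m and angle between small_vial's own z axis and vertical below 0.15 rad and linear speed of small_vial below 0.02 m/s and contact force between the fingers and small_vial below 0.2 N), for 0.2 s.
At the end, for the whole second after the job is handed in: Small vial upright on the pad, within 15 mm of its centre; spacer upright, tab up, on the floor of the slot, within 9 mm of its centre each way; each large vial upright on the box floor within 13 mm of where it stood at the start (heights within 5 mm); all released and at rest (horizontal distance between small_vial and pad below 0.015 m and z of small_vial in the frame of pad between 0.009 and 0.019 m and angle between each of small_vial, spacer, vial_dark, vial_amber's own z axis and vertical below 0.15 rad and linear speed of each of small_vial, spacer, vial_dark, vial_amber below 0.02 m/s and contact force between the fingers and small_vial below 0.2 N and x of spacer in the frame of sample_box between 0.012 and 0.03 m and y of spacer in the frame of sample_box between -0.009 and 0.009 m and z of spacer in the frame of sample_box between -0.001 and 0.009 m and contact force between the fingers and spacer below 0.2 N and distance of each of vial_dark, vial_amber from where it was at the start of the episode below 0.013 m and z of vial_dark in the frame of sample_box between -0.001 and 0.009 m and contact force between the fingers and vial_dark below 0.2 N and z of vial_amber in the frame of sample_box between -0.001 and 0.009 m and contact force between the fingers and vial_amber below 0.2 N); the robot touches nothing.
It fails at once if a vial is tipped by more than 0.6 rad (angle between any of vial_dark, vial_amber, small_vial's own z axis and vertical above 0.6 rad).
It fails at once if the beaker or the funnel is moved by more than 25 mm (distance of any of beaker, funnel from where it was at the start of the episode above 0.025 m).
It also fails if it takes over 152 s, if anything falls off the work surface, if the arm or the gripper's body presses on something with over 40 N, if the wrist force passes 120 N, or if a joint passes its speed limit or range.

## Working session

There is one attempt and no reset: what is moved stays moved. The work goes in short steps, Python scripts to look and compute and a shell command to move; the robot and the scene stay as the last step left them, time stands still between calls to the robot, and variables do not carry over. Pictures are saved under pics/ and viewed, at most 14 in all, crops included, and the job is handed in when it is done.

```bash
mkdir -p pics
cat > h.py <<'E'
import numpy as np,cv2
from bench import telemetry,vision,env
def shot(n,f=None):
    c=vision.read_camera(n)
    if f: cv2.imwrite('pics/'+f,c['color'])
    return c
def ray(c,u,v):
    K=np.array(c['K']);d=np.linalg.inv(K)@[u,v,1]
    R=np.array(c['attitude']);o=np.array(c['xyz'])
    return o,R@np.array([d[0],-d[1],-d[2]])
def onz(c,u,v,z):
    o,d=ray(c,u,v);return o+d*(z-o[2])/d[2]
def proj(c,p):
    R=np.array(c['attitude']);q=R.T@(np.array(p)-np.array(c['xyz']));q=np.array([q[0],-q[1],-q[2]])
    w=np.array(c['K'])@q;return w[:2]/w[2]
E
python3 - <<'E'
from h import *
np.set_printoptions(precision=3,suppress=True)
for n in('top','side','wrist'):
    c=shot(n,n+'0.png');print(n,c.keys(),np.array(c['K']),c['xyz'],np.array(c['attitude']))
    import pickle;pickle.dump(c,open(n+'0.pkl','wb'))
print(telemetry.sense())
E
```

```text
top dict_keys(['color', 'K', 'xyz', 'attitude']) [[415.404   0.    319.691]
 [  0.    415.404 198.158]
 [  0.      0.      1.   ]] [ 353.588   -2.599 1281.429] [[ 0.015  0.992 -0.123]
 [-1.     0.016  0.009]
 [ 0.011  0.123  0.992]]
side dict_keys(['color', 'K', 'xyz', 'attitude']) [[394.507   0.    315.904]
 [  0.    394.507 195.364]
 [  0.      0.      1.   ]] [1073.133  476.224  595.19 ] [[-0.658 -0.442  0.609]
 [ 0.753 -0.404  0.52 ]
 [ 0.016  0.801  0.598]]
wrist dict_keys(['color', 'K', 'xyz', 'attitude']) [[337.007   0.    317.663]
 [  0.    337.007 201.427]
 [  0.      0.      1.   ]] [ 76.862 498.679 373.813] [[ 0.281 -0.925 -0.255]
 [ 0.96   0.27   0.078]
 [-0.003 -0.267  0.964]]
{'clock': 0.15, 'q': array([73.625, 12.218, -1.997, 75.832,  0.003, 90.   ]), 'joint_velocities': array([-0.01 ,  0.01 ,  0.147, -0.022,  0.02 , -0.028]), 'joint_efforts': array([  0.001, -68.641,  48.724,   0.013,   0.   ,  -0.   ]), 'eef_pos': array([140.884, 479.493, 244.952]), 'ee_rot': array([[-0.959,  0.282, -0.   ],
       [ 0.282,  0.959, -0.001],
       [ 0.   , -0.001, -1.   ]]), 'contact_force': array([-0.84 , -0.024,  0.198]), 'wrist_torque': array([-0.054,  0.026, -0.012]), 'grasp_force': 0.0, 'gripper_width': 85.30000155578142}
```

View pics/top0.png

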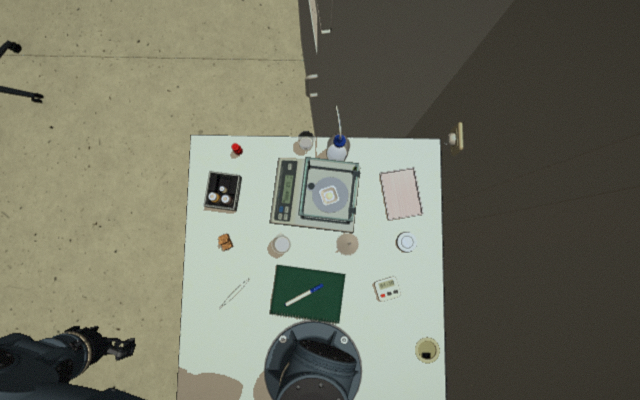

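View pics/side0.png

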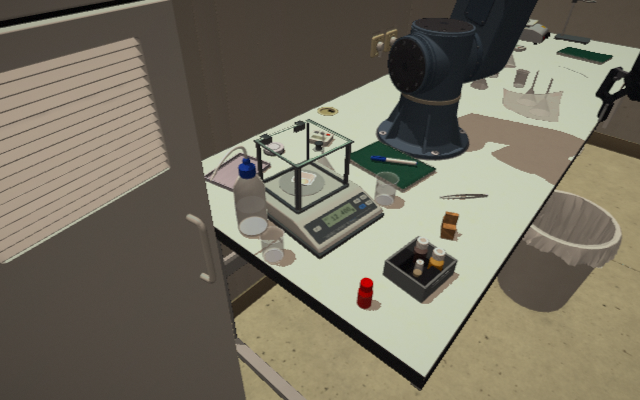

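The top view shows the box (222,192), spacer (225,242), balance (317,193), tray (401,193), pad (406,242), beaker (281,244) and funnel (347,243). The red decoy is at (237,149). In the side view the box is at (421,267). Next I'll enlarge these areas.

Run:
```python
import cv2,numpy as np
t=cv2.imread('pics/top0.png');s=cv2.imread('pics/side0.png')
a=cv2.resize(t[165:260,195:265],(420,570),interpolation=cv2.INTER_CUBIC)
b=cv2.resize(t[160:255,375:430],(330,570),interpolation=cv2.INTER_CUBIC)
cv2.imwrite('pics/crop1.png',np.hstack([a,b]))
cv2.imwrite('pics/crop2.png',cv2.resize(s[205:305,375:475],(600,600),interpolation=cv2.INTER_CUBIC))
```

```text
(no output)
```

View pics/crop1.png

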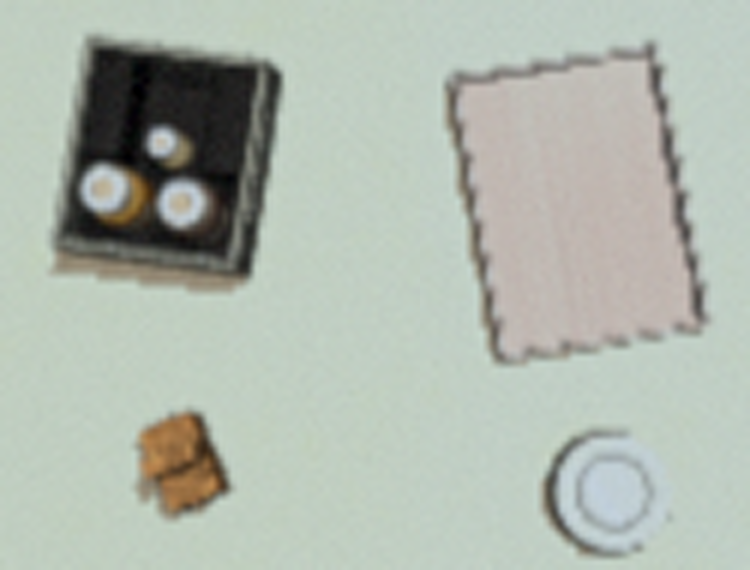

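View pics/crop2.png

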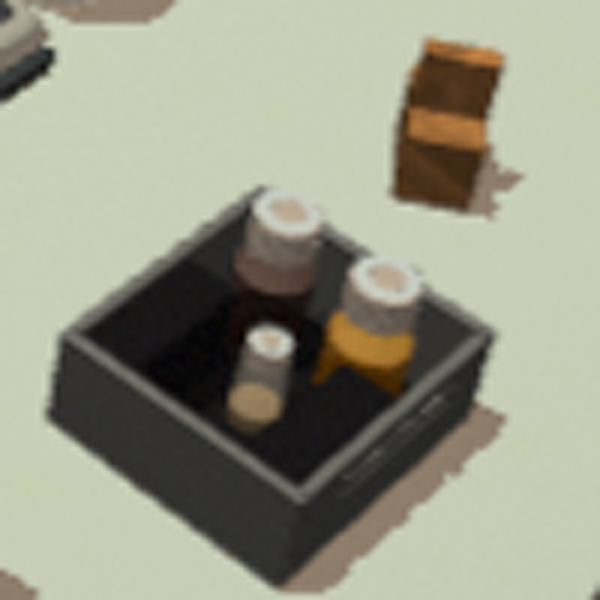

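The top crop shows the amber cap at (103,188), the dark cap at (181,203) and the small vial at (163,142). The spacer is at about (183,462), the tray corners at (450,78), (655,47), (703,325) and (497,360), and the pad at (611,492). Amber is on the left, dark on the right, and the bay faces the robot. Now coarse positions.

Run:
```python
from h import *
import pickle
np.set_printoptions(precision=1,suppress=True)
c=pickle.load(open('top0.pkl','rb'));s=pickle.load(open('side0.pkl','rb'))
def T(x,y,z,ox=195,oy=165): return onz(c,(x+.5)/6-.5+ox,(y+.5)/6-.5+oy,z)[:2]
def P(x,y,z): return onz(c,(x-420+.5)/6-.5+375,(y+.5)/6-.5+160,z)[:2]
def S(x,y,z): return onz(s,(x+.5)/6-.5+375,(y+.5)/6-.5+205,z)[:2]
print('amber',T(103,188,65),S(385,278,65));print('dark',T(181,203,65),S(289,214,65))
print('small',T(163,142,42),S(269,342,42))
print('box',*[T(x,y,42) for x,y in((88,38),(268,62),(235,268),(55,248))])
print('boxS',*[S(x,y,42) for x,y in((300,497),(60,338),(262,188),(493,335))])
print('tab',S(463,52,58)); print('spacer base S',*[S(x,y,0) for x,y in((396,198),(470,212))])
print('spacer',T(172,440,45))
print('tray',*[P(x,y,12) for x,y in((450,78),(655,47),(703,325),(497,360))])
print('pad',P(614,492,14))
```

```text
amber [505.6 304.4] [508.5 304.5]
dark [498.8 265.9] [502.6 267.1]
small [532.2 281.3] [535.7 282.8]
box [584.5 321.3] [573.7 230.4] [469.3 242.8] [477.9 332.7]
boxS [586.1 321.4] [579.3 231.8] [472.4 244.6] [484.3 335.2]
tab [376.5 269.2]
spacer base S [398.2 266.8] [386.7 290.7]
spacer [383.5 269.7]
tray [ 593.7 -198.9] [ 611.8 -305.5] [ 467.4 -328.3] [ 447.8 -222.5]
pad [ 381.5 -281.2]
```

```bash
python3 -m inch '[[3.8,-2,0,0,0,-8,-1],[3.8,-2,0,0,0,-8,-1],[3.8,-2,0,0,0,-8,-1],[3.8,-2,0,0,0,-8,-1],[3.8,-2,0,0,0,-8,-1]]' 30; python3 -m inch '[[3.8,-2,0,0,0,-8,-1],[3.8,-2,0,0,0,-8,-1],[3.8,-2,0,0,0,-8,-1],[3.8,-2,0,0,0,-8,-1],[3.8,-2,0,0,0,-8,-1]]'; python3 -m inch '[[0,0,0,0,0,0,-1],[0,0,0,0,0,0,-1],[0,0,0,0,0,0,-1],[0,0,0,0,0,0,-1],[0,0,0,0,0,0,-1]]'
python3 - <<'E'
from h import *
import pickle
c=shot('wrist','w1.png');pickle.dump(c,open('w1.pkl','wb'))
s=telemetry.sense();print(s['eef_pos'],s['ee_rot'],s['q'])
print(c['xyz'],c['attitude'])
E
```

```text
clock: 0.65
eef_pos: [332.3, 378.6, 245.2]
ee_rot: [[-0.549, 0.836, -0.0], [0.836, 0.549, -0.0], [-0.0, -0.0, -1.0]]
contact_force: [0.4, 1.1, 0.5]
gripper_width: 85.3
grasp_force: 0.0
clock: 1.15
eef_pos: [522.3, 278.5, 245.1]
ee_rot: [[0.117, 0.993, -0.0], [0.993, -0.117, -0.0], [-0.0, -0.0, -1.0]]
contact_force: [0.1, 0.9, 0.7]
gripper_width: 85.8
grasp_force: 0.0
clock: 1.65
eef_pos: [520.3, 280.3, 245.6]
ee_rot: [[0.109, 0.994, 0.0], [0.994, -0.109, 0.0], [0.0, 0.0, -1.0]]
contact_force: [0.9, -0.2, 0.1]
gripper_width: 85.6
grasp_force: 0.0
[520.39593357 280.23418159 245.57245681] [[ 1.09632490e-01  9.93972162e-01  2.42015249e-04]
 [ 9.93972175e-01 -1.09632529e-01  1.52805779e-04]
 [ 1.78417434e-04  2.23803945e-04 -9.99999959e-01]] [2.83019682e+01 2.33168937e+01 1.33192939e+01 7.99860404e+01
 1.13420683e-03 1.24596100e+02]
[528.41962182 347.50205271 374.53628702] [[ 9.94092490e-01  1.04400824e-01  2.96747275e-02]
 [-1.08534904e-01  9.57574443e-01  2.66966965e-01]
 [-5.44189555e-04 -2.68610599e-01  9.63248696e-01]]
```

View pics/w1.png

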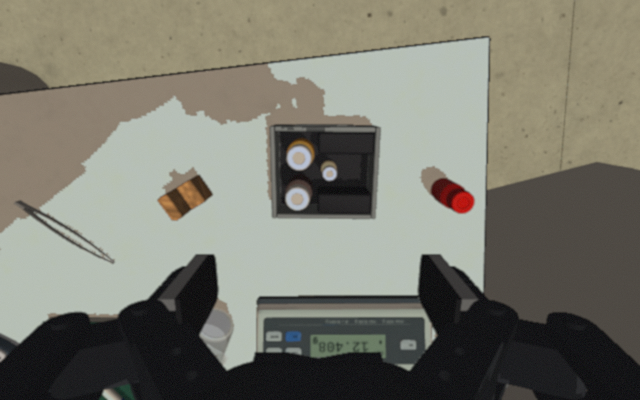

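The wrist view shows the box with corners near (273,126) and (376,217). The caps are amber (299,157), dark (297,198) and small (330,172), and the spacer is at (185,197). I'll measure with masks.

```bash
cat >> h.py <<'E'
def blobs(c,mask,roi,mn=30):
    m=np.zeros_like(mask);x0,y0,x1,y1=roi;m[y0:y1,x0:x1]=mask[y0:y1,x0:x1]
    n,l,st,ce=cv2.connectedComponentsWithStats(m.astype(np.uint8))
    return [(st[i,4],*ce[i],st[i,:4]) for i in range(1,n) if st[i,4]>=mn]
E
python3 - <<'E'
from h import *
import pickle
np.set_printoptions(precision=1,suppress=True)
c=pickle.load(open('w1.pkl','rb'));im=c['color'];h=cv2.cvtColor(im,cv2.COLOR_BGR2HSV)
wh=(im.min(2)>120)
for b in blobs(c,wh,(279,134,370,212),20): print(b,onz(c,b[1],b[2],65)[:2],onz(c,b[1],b[2],42)[:2])
g=cv2.cvtColor(im,cv2.COLOR_BGR2GRAY)
# box dark outline
dk=(h[...,2]<110)
for b in blobs(c,dk,(255,110,400,235),2000):
    m=np.zeros(g.shape,np.uint8);m[110:235,255:400]=dk[110:235,255:400]*255
    cs,_=cv2.findContours(m,0,2);k=max(cs,key=cv2.contourArea);r=cv2.minAreaRect(k);bp=cv2.boxPoints(r);print('box',bp,*[onz(c,*p,42)[:2] for p in bp])
hs=(h[...,0]<20)&(h[...,1]>90)
m=np.zeros(g.shape,np.uint8);m[165:225,150:220]=hs[165:225,150:220]*255
cs,_=cv2.findContours(m,0,2);k=max(cs,key=cv2.contourArea);print('cork',cv2.minAreaRect(k),cv2.boundingRect(k))
cv2.imwrite('pics/c3.png',np.hstack([cv2.resize(im[165:225,150:220],(560,480),interpolation=cv2.INTER_CUBIC)]))
print('jawcheck tcp proj',proj(c,[520.4,280.2,245.6]))
E
```

```text
(np.int32(469), np.float64(298.6098081023454), np.float64(157.5948827292111), array([287, 146,  24,  24], dtype=int32)) [506.  305.2] [504.3 302.1]
(np.int32(157), np.float64(329.4076433121019), np.float64(173.21019108280254), array([323, 167,  14,  14], dtype=int32)) [532.7 287.7] [533.  283.2]
(np.int32(419), np.float64(296.9403341288783), np.float64(198.44630071599045), array([286, 188,  23,  22], dtype=int32)) [499.6 266.8] [497.5 260.8]
box [[269.1 215.9]
 [270.  123.1]
 [377.  124.3]
 [376.1 217.1]] [466.4 245.3] [481.1 338. ] [583.4 325.8] [576.6 232. ]
cork ((184.53012084960938, 197.279541015625), (27.453960418701172, 47.531734466552734), 55.784297943115234) (158, 176, 53, 44)
jawcheck tcp proj [316.2 274. ]
```

View pics/c3.png

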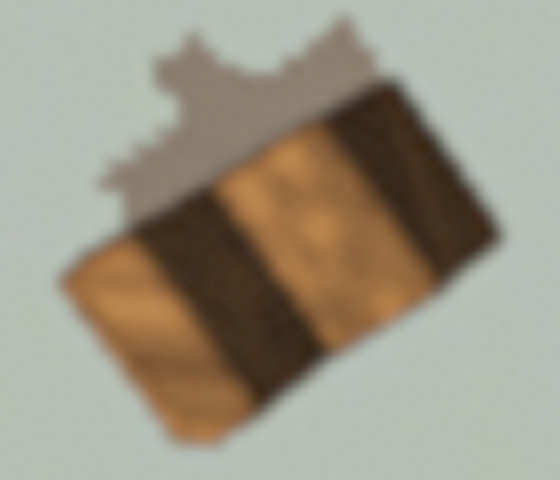

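The cork crop shows the tab top (corners about (62,280), (130,235), (250,410), (175,440)) and its shaded right face. To the right are the other half of the block top and the block's side, so the tab is up. Now grasp amber.

```bash
python3 - <<'E'
from h import *
import pickle
np.set_printoptions(precision=1,suppress=True)
c=pickle.load(open('w1.pkl','rb'))
f=lambda x,y,z:onz(c,(x+.5)/8-.5+150,(y+.5)/8-.5+165,z)[:2]
t=[f(x,y,58) for x,y in((62,280),(130,235),(250,410),(175,440))];print('tab',t,np.mean(t,0))
b=[f(x,y,32) for x,y in((325,125),(440,280),(330,350),(215,190))];print('blk',b)
E
python3 -m inch '[[-1.4,2.5,-2,0,0,0,-1],[0,0,-4.5,0,0,0,-1],[0,0,-4.5,0,0,0,-1],[0,0,-3,0,0,0,-1],[0,0,-2,0,0,0,-1]]' 30
python3 -m inch '[[0,0,-2,0,0,0,-1],[0,0,-0.9,0,0,0,-1],[0,0,0,0,0,0,-1],[0,0,0,0,0,0,-1],[0,0,0,0,0,0,-1]]'
```

```text
tab [array([363.6, 278.6]), array([373.2, 283.2]), array([382.8, 259.8]), array([372.7, 256.9])] [373.1 269.6]
blk [array([388.9, 289.6]), array([399.6, 267.5]), array([383.2, 259.6]), array([372.8, 282.7])]
clock: 2.2
eef_pos: [505.5, 304.4, 83.0]
ee_rot: [[0.11, 0.994, -0.002], [0.994, -0.11, -0.001], [-0.002, -0.002, -1.0]]
contact_force: [-0.0, 0.3, 0.6]
gripper_width: 85.6
grasp_force: 0.0
clock: 2.7
eef_pos: [507.6, 305.1, 57.5]
ee_rot: [[0.111, 0.994, 0.002], [0.994, -0.111, 0.001], [0.001, 0.001, -1.0]]
contact_force: [-0.4, -0.2, -0.4]
gripper_width: 85.1
grasp_force: 0.0
```

```bash
python3 -m inch '[[0,0,0,0,0,0,0.2],[0,0,0,0,0,0,0.5],[0,0,0,0,0,0,1],[0,0,0,0,0,0,1],[0,0,0,0,0,0,1]]' 30; python3 -m inch '[[0,0,0,0,0,0,1],[0,0,0,0,0,0,1],[0,0,0,0,0,0,1],[0,0,0,0,0,0,1],[0,0,0,0,0,0,1]]' 
python3 -c "
from h import *
shot('side','s1.png')
im=cv2.imread('pics/s1.png');cv2.imwrite('pics/s1c.png',cv2.resize(im[180:310,355:485],(600,600)))"
```

```text
clock: 3.2
eef_pos: [507.0, 304.8, 56.5]
ee_rot: [[0.111, 0.994, 0.0], [0.994, -0.111, 0.0], [0.0, 0.0, -1.0]]
contact_force: [-1.1, -0.4, 2.0]
gripper_width: 25.3
grasp_force: 29.2
clock: 3.7
eef_pos: [507.0, 304.8, 56.5]
ee_rot: [[0.111, 0.994, 0.0], [0.994, -0.111, 0.0], [0.0, 0.0, -1.0]]
contact_force: [-1.6, 0.6, 4.9]
gripper_width: 25.6
grasp_force: 29.4
```

View pics/s1c.png

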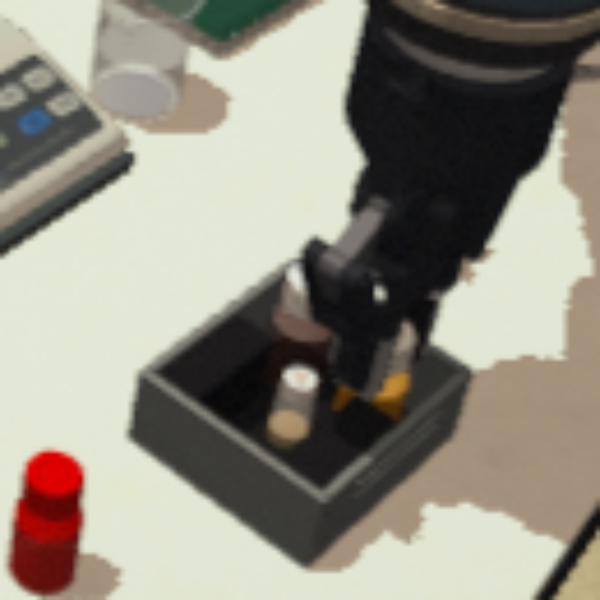

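Amber is held by the cap end and glass. Next I lift it high and carry it over the balance.

```bash
python3 -m inch '[[0,0,1,0,0,0,1],[0,0,2,0,0,0,1],[0,0,4,0,0,0,1],[0,0,4.5,0,0,0,1],[0,0,4.5,0,0,0,1]]' 30; python3 -m inch '[[0,0,4.5,0,0,0,1],[0,0,3.5,0,0,0,1],[0,0,1.5,0,0,0,1],[0.2,-2,0,0,0,0,1],[0.2,-3,0,0,0,0,1]]';  python3 -m inch '[[0.2,-4,0,0,0,0,1],[0.2,-4.5,0,0,0,0,1],[0.2,-4.5,0,0,0,0,1],[0.2,-4.5,0,0,0,0,1],[0.2,-4.5,0,0,0,0,1]]';  python3 -m inch '[[0.2,-4.5,0,0,0,0,1],[0.2,-4.5,0,0,0,0,1],[0.2,-4.5,0,0,0,0,1],[0.2,-4.5,0,0,0,0,1],[0.2,-4.5,0,0,0,0,1]]';  python3 -m inch '[[0,-3,0,0,0,0,1],[0,-2,0,0,0,0,1],[0,0,0,0,0,0,1],[0,0,0,0,0,0,1],[0,0,0,0,0,0,1]]'
```

```text
clock: 4.25
eef_pos: [506.5, 304.4, 218.5]
ee_rot: [[0.111, 0.994, -0.0], [0.994, -0.111, -0.0], [-0.0, -0.0, -1.0]]
contact_force: [1.0, 0.3, -0.1]
gripper_width: 25.3
grasp_force: 29.5
clock: 4.75
eef_pos: [511.0, 255.1, 312.0]
ee_rot: [[0.109, 0.994, 0.001], [0.994, -0.109, 0.0], [0.001, 0.001, -1.0]]
contact_force: [1.3, -0.9, -1.3]
gripper_width: 25.7
grasp_force: 29.5
clock: 5.25
eef_pos: [520.5, 32.9, 311.9]
ee_rot: [[0.111, 0.994, 0.0], [0.994, -0.111, -0.0], [-0.0, 0.0, -1.0]]
contact_force: [0.6, 0.7, -0.7]
gripper_width: 25.6
grasp_force: 29.5
clock: 5.75
eef_pos: [530.4, -192.2, 312.0]
ee_rot: [[0.111, 0.994, 0.0], [0.994, -0.111, -0.0], [-0.0, 0.0, -1.0]]
contact_force: [0.5, 0.6, 0.0]
gripper_width: 25.7
grasp_force: 29.5
clock: 6.25
eef_pos: [531.0, -239.5, 311.6]
ee_rot: [[0.11, 0.994, 0.0], [0.994, -0.11, 0.0], [0.0, 0.0, -1.0]]
contact_force: [0.0, 0.4, -0.2]
gripper_width: 25.3
grasp_force: 29.5
```

```bash
python3 -m inch '[[0,0,-4,0,0,0,1],[0,0,-4.5,0,0,0,1],[0,0,-4.5,0,0,0,1],[0,0,-4.5,0,0,0,1],[0,0,-4,0,0,0,1]]' 30; python3 -m inch '[[0,0,-2,0,0,0,1],[0,0,-1,0,0,0,1],[0,0,-0.7,0,0,0,1],[0,0,-0.3,0,0,0,1],[0,0,0,0,0,0,1]]';  python3 -m inch '[[0,0,-0.1,0,0,0,1],[0,0,0,0,0,0,1],[0,0,0,0,0,0,0.2],[0,0,0,0,0,0,0],[0,0,0,0,0,0,-0.1]]'
```

```text
clock: 6.75
eef_pos: [530.6, -238.9, 94.7]
ee_rot: [[0.11, 0.994, -0.0], [0.994, -0.11, 0.0], [0.0, -0.0, -1.0]]
contact_force: [-0.2, -0.2, -0.5]
gripper_width: 25.8
grasp_force: 29.6
clock: 7.25
eef_pos: [531.5, -240.3, 57.0]
ee_rot: [[0.111, 0.994, 0.001], [0.994, -0.111, -0.0], [-0.0, 0.001, -1.0]]
contact_force: [0.9, -0.4, -0.4]
gripper_width: 25.5
grasp_force: 29.6
clock: 7.75
eef_pos: [531.0, -240.4, 55.4]
ee_rot: [[0.111, 0.994, 0.0], [0.994, -0.111, -0.0], [-0.0, 0.0, -1.0]]
contact_force: [0.5, -0.3, -0.1]
gripper_width: 46.8
grasp_force: 0.0
```

```bash
python3 -m inch '[[0,0,1,0,0,0,-0.4],[0,0,3,0,0,0,-0.4],[0,0,4.5,0,0,0,-1],[0,0,4.5,0,0,0,-1],[0,0,4.5,0,0,0,-1]]' 30; python3 -m inch '[[0,0,4.5,0,0,0,-1],[0,0,3.5,0,0,0,-1],[-0.2,2,0,0,0,0,-1],[-0.2,3.5,0,0,0,0,-1],[-0.3,4.5,0,0,0,0,-1]]'
python3 - <<'E'
from h import *
c=shot('side','s2.png');im=c['color'];cv2.imwrite('pics/s2c.png',cv2.resize(im[110:310,180:480],(780,520)))
E
```

```text
clock: 8.25
eef_pos: [530.5, -240.1, 233.0]
ee_rot: [[0.111, 0.994, 0.001], [0.994, -0.111, -0.0], [-0.0, 0.001, -1.0]]
contact_force: [1.4, -0.6, -0.2]
gripper_width: 85.5
grasp_force: 0.0
clock: 8.75
eef_pos: [523.7, -140.2, 311.0]
ee_rot: [[0.113, 0.994, 0.001], [0.994, -0.113, -0.0], [-0.0, 0.001, -1.0]]
contact_force: [0.6, 0.8, 0.8]
gripper_width: 85.5
grasp_force: 0.0
```

View pics/s2c.png

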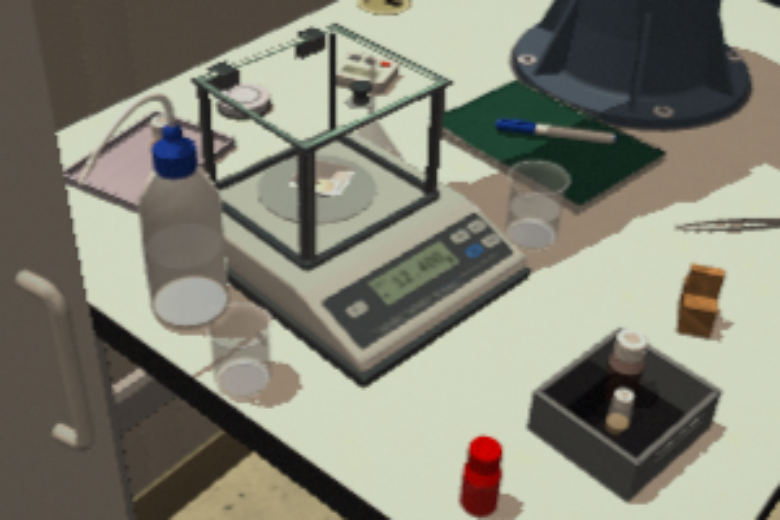

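The side view shows amber gone from the box, with dark at (629,355) and small at (620,410) still standing. The tray is half hidden by the wash bottle. I'll continue to dark and check amber from the top camera.

```bash
python3 -m inch '[[-0.3,4.5,0,0,0,0,-1],[-0.3,4.5,0,0,0,0,-1],[-0.3,4.5,0,0,0,0,-1],[-0.3,4.5,0,0,0,0,-1],[-0.3,4.5,0,0,0,0,-1]]' 30; python3 -m inch '[[-0.3,4.5,0,0,0,0,-1],[-0.3,4.5,0,0,0,0,-1],[-0.3,4.5,0,0,0,0,-1],[0,3,0,0,0,0,-1],[0,1.7,0,0,0,0,-1]]'; python3 -m inch '[[0,0,-2,0,0,0,-1],[0,0,-2,0,0,0,-1],[0,0,-2,0,0,0,-1],[0,0,0,0,0,0,-1],[0,0,0,0,0,0,-1]]'
cat > m.py <<'E'
from h import *
import sys
np.set_printoptions(precision=1,suppress=True)
c=shot('top')
im=c['color']
print('tray vials')
im=im.astype(int);cap=(im.min(2)>175)&(im.max(2)-im.min(2)<25)
x0,y0,x1,y1=388,172,416,214
for b in blobs(c,cap,(x0,y0,x1,y1),8): print(b,onz(c,b[1],b[2],64)[:2])
cv2.imwrite('pics/'+sys.argv[1],cv2.resize(im[165:260,375:430].astype(np.uint8),(330,570),interpolation=cv2.INTER_CUBIC))
w=shot('wrist');im=w['color']
for b in blobs(w,im.min(2)>120,(230,100,400,250),20): 
    if b[0]<800: print(b,onz(w,b[1],b[2],65)[:2],onz(w,b[1],b[2],42)[:2])
print(telemetry.sense()['eef_pos'])
E
python3 m.py t3.png
```

```text
clock: 9.3
eef_pos: [508.3, 86.4, 311.2]
ee_rot: [[0.111, 0.994, 0.001], [0.994, -0.111, 0.0], [0.0, 0.001, -1.0]]
contact_force: [1.3, -0.2, -0.6]
gripper_width: 85.7
grasp_force: 0.0
clock: 9.8
eef_pos: [499.3, 269.0, 310.8]
ee_rot: [[0.109, 0.994, 0.0], [0.994, -0.109, 0.0], [0.0, 0.0, -1.0]]
contact_force: [0.1, 0.1, -0.2]
gripper_width: 85.6
grasp_force: 0.0
clock: 10.3
eef_pos: [500.0, 266.2, 251.2]
ee_rot: [[0.112, 0.994, 0.0], [0.994, -0.112, -0.0], [-0.0, 0.0, -1.0]]
contact_force: [0.3, -0.7, -0.2]
gripper_width: 85.5
grasp_force: 0.0
tray vials
(np.int32(1064), np.float64(401.99154135338347), np.float64(192.8449248120301), array([388, 172,  28,  42], dtype=int32)) [ 523.9 -257.2]
(np.int32(28), np.float64(276.64285714285717), np.float64(104.71428571428571), array([274, 102,   6,   6], dtype=int32)) [472.1 340.2] [469.5 340.7]
(np.int32(158), np.float64(347.2278481012658), np.float64(156.64556962025316), array([341, 150,  14,  14], dtype=int32)) [531.2 286.5] [532.9 283.1]
(np.int32(428), np.float64(315.9929906542056), np.float64(180.82943925233644), array([305, 170,  23,  23], dtype=int32)) [499.5 266.8] [498.9 261.9]
[500.5 266.7 251.8]
```

View pics/t3.png

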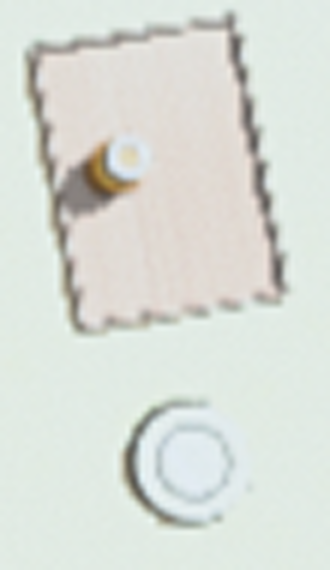

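The top crop shows amber upright in the tray with its cap at (127,157), and the pad ring at (193,461). Now grasp dark.

```bash
python3 -m inch '[[-0.05,0,-4,0,0,0,-1],[0,0,-4.5,0,0,0,-1],[0,0,-4.5,0,0,0,-1],[0,0,-3.5,0,0,0,-1],[0,0,-2,0,0,0,-1]]' 30; python3 -m inch '[[0,0,-0.95,0,0,0,-1],[0,0,0,0,0,0,-1],[0,0,0,0,0,0,-1],[0,0,0,0,0,0,0.2],[0,0,0,0,0,0,0.5]]'; python3 -m inch '[[0,0,0,0,0,0,1],[0,0,0,0,0,0,1],[0,0,0,0,0,0,1],[0,0,0,0,0,0,1],[0,0,0,0,0,0,1]]'
```

```text
clock: 10.9
eef_pos: [498.9, 266.3, 63.5]
ee_rot: [[0.111, 0.994, -0.001], [0.994, -0.111, -0.001], [-0.001, -0.001, -1.0]]
contact_force: [-0.4, 0.2, 0.3]
gripper_width: 85.4
grasp_force: 0.0
clock: 11.4
eef_pos: [500.1, 267.1, 56.9]
ee_rot: [[0.111, 0.994, 0.002], [0.994, -0.111, 0.001], [0.001, 0.001, -1.0]]
contact_force: [0.4, -0.6, -0.1]
gripper_width: 59.1
grasp_force: 0.0
clock: 11.9
eef_pos: [499.6, 266.9, 56.2]
ee_rot: [[0.111, 0.994, 0.0], [0.994, -0.111, 0.0], [0.0, 0.0, -1.0]]
contact_force: [-1.5, -0.4, 5.3]
gripper_width: 25.8
grasp_force: 29.2
```

```bash
python3 -m inch '[[0,0,1,0,0,0,1],[0,0,2,0,0,0,1],[0,0,4,0,0,0,1],[0,0,4.5,0,0,0,1],[0,0,4.5,0,0,0,1]]' 30; python3 -m inch '[[0,0,4.5,0,0,0,1],[0,0,3.5,0,0,0,1],[0,0,1.5,0,0,0,1],[0.2,-2.2,0,0,0,0,1],[0.2,-3,0,0,0,0,1]]';  python3 -m inch '[[0.2,-4,0,0,0,0,1],[0.2,-4.5,0,0,0,0,1],[0.2,-4.5,0,0,0,0,1],[0.2,-4.5,0,0,0,0,1],[0.2,-4.5,0,0,0,0,1]]';  python3 -m inch '[[0.3,-4.5,0,0,0,0,1],[0.3,-4.5,0,0,0,0,1],[0.3,-4.5,0,0,0,0,1],[0.3,-4.5,0,0,0,0,1],[0.3,-4.5,0,0,0,0,1]]';  python3 -m inch '[[0.2,-3,0,0,0,0,1],[0,-2,0,0,0,0,1],[0,-1,0,0,0,0,1],[0,0,0,0,0,0,1],[0,0,0,0,0,0,1]]';python3 -m inch '[[0,0,-4,0,0,0,1],[0,0,-4.5,0,0,0,1],[0,0,-4.5,0,0,0,1],[0,0,-4.5,0,0,0,1],[0,0,-4,0,0,0,1]]' 30; python3 -m inch '[[0,0,-2,0,0,0,1],[0,0,-1,0,0,0,1],[0,0,-0.5,0,0,0,1],[0,0,-0.3,0,0,0,1],[0,0,0,0,0,0,1]]'
```

```text
clock: 12.4
eef_pos: [499.0, 266.4, 218.1]
ee_rot: [[0.111, 0.994, -0.0], [0.994, -0.111, -0.0], [-0.0, -0.0, -1.0]]
contact_force: [1.5, 0.7, -0.3]
gripper_width: 25.7
grasp_force: 29.6
clock: 12.9
eef_pos: [503.4, 215.0, 311.7]
ee_rot: [[0.109, 0.994, 0.001], [0.994, -0.109, 0.001], [0.001, 0.001, -1.0]]
contact_force: [-0.3, 0.5, 0.3]
gripper_width: 25.1
grasp_force: 29.6
clock: 13.4
eef_pos: [513.0, -7.1, 311.6]
ee_rot: [[0.111, 0.994, 0.001], [0.994, -0.111, -0.0], [0.0, 0.001, -1.0]]
contact_force: [1.7, -1.2, -0.4]
gripper_width: 25.1
grasp_force: 29.6
clock: 13.9
eef_pos: [528.0, -232.1, 311.6]
ee_rot: [[0.111, 0.994, 0.001], [0.994, -0.111, -0.0], [-0.0, 0.001, -1.0]]
contact_force: [1.4, -0.5, -0.1]
gripper_width: 25.2
grasp_force: 29.6
clock: 14.4
eef_pos: [530.5, -289.5, 311.1]
ee_rot: [[0.111, 0.994, 0.0], [0.994, -0.111, 0.0], [0.0, 0.0, -1.0]]
contact_force: [0.2, -0.1, 0.1]
gripper_width: 25.1
grasp_force: 29.6
clock: 14.9
eef_pos: [530.2, -288.5, 94.3]
ee_rot: [[0.109, 0.994, -0.0], [0.994, -0.109, 0.0], [0.0, -0.0, -1.0]]
contact_force: [0.9, -0.2, -1.1]
gripper_width: 25.5
grasp_force: 29.6
clock: 15.4
eef_pos: [531.0, -290.3, 58.7]
ee_rot: [[0.111, 0.994, 0.001], [0.994, -0.111, -0.001], [-0.001, 0.001, -1.0]]
contact_force: [-0.4, 0.7, -0.8]
gripper_width: 25.6
grasp_force: 29.6
```

```bash
python3 -m inch '[[0,0,-0.2,0,0,0,1],[0,0,-0.15,0,0,0,1],[0,0,0,0,0,0,1],[0,0,0,0,0,0,0.2],[0,0,0,0,0,0,-0.1]]' 30; python3 -m inch '[[0,0,0,0,0,0,-0.3],[0,0,2,0,0,0,-0.3],[0,0,4.5,0,0,0,-0.3],[0,0,4.5,0,0,0,-0.3],[0,0,4.5,0,0,0,-0.3]]'; python3 -m inch '[[0,0,4.5,0,0,0,-0.3],[0,0,4,0,0,0,-0.3],[0,0,1.5,0,0,0,-0.3],[0,0,0,0,0,0,-0.3],[0,0,0,0,0,0,-0.3]]'
python3 - <<'E'
from h import *
import pickle
c=shot('wrist','w4.png');pickle.dump(c,open('w4.pkl','wb'));print(proj(c,[381,-281,14]),proj(c,[531,-290,64]),telemetry.sense()['eef_pos'])
E
```

```text
clock: 15.9
eef_pos: [530.5, -290.4, 54.5]
ee_rot: [[0.111, 0.994, 0.0], [0.994, -0.111, -0.0], [-0.0, 0.0, -1.0]]
contact_force: [0.5, -0.2, -0.5]
gripper_width: 46.3
grasp_force: 0.0
clock: 16.4
eef_pos: [530.1, -290.1, 211.0]
ee_rot: [[0.111, 0.994, -0.0], [0.994, -0.111, 0.0], [0.0, -0.0, -1.0]]
contact_force: [0.6, -0.7, -0.1]
gripper_width: 55.3
grasp_force: 0.0
clock: 16.9
eef_pos: [530.5, -290.3, 308.7]
ee_rot: [[0.111, 0.994, -0.0], [0.994, -0.111, 0.0], [0.0, -0.0, -1.0]]
contact_force: [-0.4, 0.2, -0.3]
gripper_width: 55.7
grasp_force: 0.0
[199.63178882 168.59940489] [317.66999471 169.73333148] [ 530.24390926 -290.19275447  308.13227094]
```

View pics/w4.png

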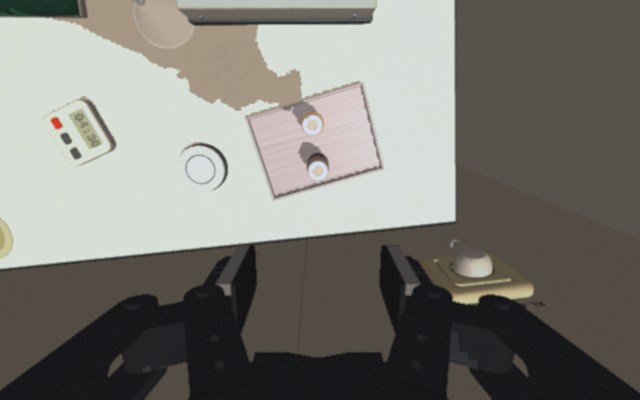

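The wrist view shows amber at (312,124) and dark at (318,170), both upright in the tray. The pad ring is at (200,169), which matches the estimate. Next is the small vial.

```bash
python3 - <<'E'
from h import *
import pickle
c=pickle.load(open('w4.pkl','rb'));g=cv2.cvtColor(c['color'],6);
e=cv2.adaptiveThreshold(cv2.GaussianBlur(g,(3,3),0),255,cv2.ADAPTIVE_THRESH_MEAN_C,cv2.THRESH_BINARY_INV,9,5)[135:200,170:240]
cs,_=cv2.findContours(e,cv2.RETR_LIST,cv2.CHAIN_APPROX_NONE)
for k in cs:
    if len(k)>30:
        (x,y),(a,b),_=cv2.fitEllipse(k)
        print(x+170,y+135,a,b,onz(c,x+170,y+135,14)[:2])
E
python3 -m inch '[[0,2,0,0,0,0,-0.1],[0,4,0,0,0,0,-0.1],[0,4.6,0,0,0,0,-0.1],[0,4.6,0,0,0,0,-0.1],[0,4.6,0,0,0,0,-0.1]]' 20; python3 -m inch '[[0,4.6,0,0,0,0,-0.1],[0,4.6,0,0,0,0,-0.1],[0,4.6,0,0,0,0,-0.1],[0,4.6,0,0,0,0,-0.1],[0,4.6,0,0,0,0,-0.1]]';  python3 -m inch '[[0,4.6,0,0,0,0,-0.1],[0,4.6,0,0,0,0,-0.1],[0,3.3,0,0,0,0,-0.1],[0.2,2,0,0,0,0,-0.1],[0,0,0,0,0,0,-0.1]]';  python3 -m inch '[[0,0,-4,0,0,0,-0.1],[0,0,-4,0,0,0,-0.1],[0,0,-4,0,0,0,-0.1],[0,0,-3,0,0,0,-0.1],[0,0,0,0,0,0,-0.1]]'
python3 - <<'E'
from h import *
w=shot('wrist','w5.png');im=w['color']
for b in blobs(w,im.min(2)>120,(200,30,450,300),60): 
    if b[0]<1500: print(b,onz(w,b[1],b[2],42)[:2])
print(telemetry.sense()['eef_pos'],proj(w,[533,283,42]))
E
```

```text
199.9191608428955 168.90570831298828 25.44746208190918 27.60846519470215 [ 381.2830812  -281.42729615]
199.9465560913086 168.89845275878906 29.16570472717285 31.963150024414062 [ 381.31960825 -281.42195555]
201.52179336547852 167.3228874206543 46.1671257019043 50.54399108886719 [ 383.71977223 -279.65280148]
clock: 17.45
eef_pos: [529.5, -90.6, 308.0]
ee_rot: [[0.111, 0.994, -0.002], [0.994, -0.111, 0.0], [0.0, -0.002, -1.0]]
contact_force: [2.1, -0.1, 0.6]
gripper_width: 47.1
grasp_force: 0.0
clock: 17.95
eef_pos: [529.6, 139.4, 308.1]
ee_rot: [[0.111, 0.994, -0.002], [0.994, -0.111, -0.001], [-0.001, -0.002, -1.0]]
contact_force: [0.7, -0.9, 0.7]
gripper_width: 46.9
grasp_force: 0.0
clock: 18.45
eef_pos: [531.7, 284.9, 307.2]
ee_rot: [[0.108, 0.994, -0.003], [0.994, -0.108, -0.001], [-0.001, -0.003, -1.0]]
contact_force: [-0.0, -0.7, 0.4]
gripper_width: 47.3
grasp_force: 0.0
clock: 18.95
eef_pos: [529.9, 280.5, 154.8]
ee_rot: [[0.112, 0.994, -0.007], [0.994, -0.112, -0.004], [-0.004, -0.006, -1.0]]
contact_force: [-0.3, 0.4, 0.6]
gripper_width: 47.0
grasp_force: 0.0
(np.int32(117), np.float64(367.21367521367523), np.float64(137.53846153846155), array([353, 136,  30,   4], dtype=int32)) [569.75388976 323.03048846]
(np.int32(286), np.float64(321.534965034965), np.float64(197.05594405594405), array([312, 188,  20,  19], dtype=int32)) [533.01253553 283.28019684]
[531.13422666 281.26648011 157.80538044] [321.55885091 197.42008279]
```

Small vial confirmed at (533.0, 283.3). I'll go down to just above it and check alignment.

```bash
python3 -m inch '[[0.1,0.1,-3,0,0,0,-0.1],[0,0,-3,0,0,0,-0.1],[0,0,-2.5,0,0,0,-0.1],[0,0,-1,0,0,0,-0.1],[0,0,0,0,0,0,-0.1]]' 20;  python3 -m inch '[[0,0,0,0,0,0,-0.1],[0,0,0,0,0,0,-0.1],[0,0,0,0,0,0,-0.1],[0,0,0,0,0,0,-0.1],[0,0,0,0,0,0,-0.1]]'; python3 -c "
from bench import telemetry as t
print(t.sense()['eef_pos'])"
```

```text
clock: 19.5
eef_pos: [533.6, 283.5, 64.7]
ee_rot: [[0.111, 0.994, -0.0], [0.994, -0.111, -0.0], [-0.0, -0.0, -1.0]]
contact_force: [-0.1, -0.6, 0.2]
gripper_width: 46.8
grasp_force: 0.0
clock: 20.0
eef_pos: [533.6, 283.8, 64.6]
ee_rot: [[0.111, 0.994, 0.0], [0.994, -0.111, 0.0], [0.0, 0.0, -1.0]]
contact_force: [-0.6, -0.3, -1.4]
gripper_width: 46.7
grasp_force: 0.0
[533.56015279 283.77823022  64.61136247]
```

```bash
python3 -m inch '[[0,0,-1.2,0,0,0,-0.1],[0,0,-1.2,0,0,0,-0.1],[0,0,-1,0,0,0,-0.1],[0,0,-0.7,0,0,0,-0.1],[0,0,0,0,0,0,-0.1]]' 20;  python3 -m inch '[[0,0,0,0,0,0,0.2],[0,0,0,0,0,0,0.4],[0,0,0,0,0,0,0.6],[0,0,0,0,0,0,1],[0,0,0,0,0,0,1]]'; python3 -m inch '[[0,0,0,0,0,0,1],[0,0,0,0,0,0,1],[0,0,0.5,0,0,0,1],[0,0,0.5,0,0,0,1],[0,0,0,0,0,0,1]]'
```

```text
clock: 20.5
eef_pos: [532.7, 283.3, 21.8]
ee_rot: [[0.111, 0.994, -0.002], [0.994, -0.111, -0.001], [-0.001, -0.002, -1.0]]
contact_force: [-0.3, 0.0, 0.8]
gripper_width: 47.3
grasp_force: 0.0
clock: 21.0
eef_pos: [533.8, 283.9, 23.8]
ee_rot: [[0.111, 0.994, 0.001], [0.994, -0.111, 0.0], [0.0, 0.001, -1.0]]
contact_force: [-0.1, 0.3, 5.8]
gripper_width: 16.0
grasp_force: 19.7
clock: 21.5
eef_pos: [533.9, 283.9, 34.2]
ee_rot: [[0.111, 0.994, 0.001], [0.994, -0.111, 0.001], [0.001, 0.001, -1.0]]
contact_force: [0.0, -0.5, 0.1]
gripper_width: 16.0
grasp_force: 19.6
```

Small vial is gripped (16 mm). Carry it to the pad.

```bash
python3 -m inch '[[0,0,1.5,0,0,0,1],[0,0,4,0,0,0,1],[0,0,4.5,0,0,0,1],[0,0,4.5,0,0,0,1],[0,0,4.5,0,0,0,1]]' 20; python3 -m inch '[[0,0,3.5,0,0,0,1],[0,0,1.5,0,0,0,1],[-0.5,-2,0,0,0,0,1],[-1,-3.5,0,0,0,0,1],[-1,-4.5,0,0,0,0,1]]';  python3 -m inch '[[-1.2,-4.5,0,0,0,0,1],[-1.2,-4.5,0,0,0,0,1],[-1.2,-4.5,0,0,0,0,1],[-1.2,-4.5,0,0,0,0,1],[-1.2,-4.5,0,0,0,0,1]]';  python3 -m inch '[[-1.2,-4.5,0,0,0,0,1],[-1.2,-4.5,0,0,0,0,1],[-1.2,-4.5,0,0,0,0,1],[-1.2,-4.5,0,0,0,0,1],[-1,-3.5,0,0,0,0,1]]';  python3 -m inch '[[-0.6,-2.5,0,0,0,0,1],[0,0,0,0,0,0,1],[0,0,0,0,0,0,1],[0,0,0,0,0,0,1],[0,0,0,0,0,0,1]]'
```

```text
clock: 22.0
eef_pos: [533.1, 283.5, 225.3]
ee_rot: [[0.111, 0.994, 0.0], [0.994, -0.111, 0.0], [0.0, 0.0, -1.0]]
contact_force: [0.9, -0.0, -0.5]
gripper_width: 16.1
grasp_force: 19.6
clock: 22.5
eef_pos: [508.0, 183.5, 272.9]
ee_rot: [[0.109, 0.994, -0.0], [0.994, -0.109, 0.0], [0.0, -0.0, -1.0]]
contact_force: [0.8, -0.5, 0.8]
gripper_width: 16.1
grasp_force: 19.6
clock: 23.0
eef_pos: [447.6, -42.8, 273.5]
ee_rot: [[0.111, 0.994, 0.0], [0.994, -0.111, -0.0], [-0.0, 0.0, -1.0]]
contact_force: [1.2, -0.5, 0.7]
gripper_width: 15.9
grasp_force: 19.6
clock: 23.5
eef_pos: [389.4, -258.5, 273.4]
ee_rot: [[0.112, 0.994, 0.0], [0.994, -0.112, -0.0], [-0.0, 0.0, -1.0]]
contact_force: [0.6, 0.9, -0.6]
gripper_width: 15.9
grasp_force: 19.6
clock: 24.0
eef_pos: [384.8, -280.5, 273.4]
ee_rot: [[0.11, 0.994, 0.0], [0.994, -0.11, -0.0], [0.0, 0.0, -1.0]]
contact_force: [-0.8, -0.6, -0.5]
gripper_width: 16.1
grasp_force: 19.6
```

```bash
python3 -m inch '[[-0.3,-0.1,-3.5,0,0,0,1],[0,0,-4.5,0,0,0,1],[0,0,-4.5,0,0,0,1],[0,0,-4.5,0,0,0,1],[0,0,-3,0,0,0,1]]' 20; python3 -m inch '[[0,0,-2,0,0,0,1],[0,0,-0.8,0,0,0,1],[0,0,-0.5,0,0,0,1],[0,0,-0.4,0,0,0,1],[0,0,0,0,0,0,1]]';  python3 -m inch '[[0,0,-0.2,0,0,0,1],[0,0,0,0,0,0,1],[0,0,0,0,0,0,0.4],[0,0,0,0,0,0,0.2],[0,0,0,0,0,0,-0.1]]'
```

```text
clock: 24.5
eef_pos: [380.7, -280.8, 70.8]
ee_rot: [[0.11, 0.994, -0.002], [0.994, -0.11, 0.001], [0.001, -0.002, -1.0]]
contact_force: [-0.3, 0.2, -0.8]
gripper_width: 15.9
grasp_force: 19.6
clock: 25.0
eef_pos: [381.9, -282.4, 36.8]
ee_rot: [[0.111, 0.994, 0.001], [0.994, -0.111, -0.001], [-0.0, 0.001, -1.0]]
contact_force: [-0.1, 0.4, -0.2]
gripper_width: 16.1
grasp_force: 19.6
clock: 25.5
eef_pos: [381.5, -282.4, 34.4]
ee_rot: [[0.111, 0.994, 0.0], [0.994, -0.111, -0.0], [-0.0, 0.0, -1.0]]
contact_force: [0.2, -1.2, -0.5]
gripper_width: 46.7
grasp_force: 0.0
```

```bash
python3 -m inch '[[0,0,0.5,0,0,0,-0.1],[0,0,3,0,0,0,-0.1],[0,0,4.5,0,0,0,-0.1],[0,0,4.5,0,0,0,-0.1],[0,0,4.5,0,0,0,-0.1]]' 30; python3 -m inch '[[0,0,4.5,0,0,0,-0.1],[0,0,2,0,0,0,-0.1],[0,0,0,0,0,0,-0.1],[0,0,0,0,0,0,-0.1],[0,0,0,0,0,0,-0.1]]'
python3 - <<'E'
from h import *
np.set_printoptions(precision=1,suppress=True)
c=shot('wrist','w6.png');im=c['color'];print(telemetry.sense()['eef_pos'],proj(c,[381.3,-281.4,14]),proj(c,[381.3,-281.4,52]))
p=proj(c,[381.3,-281.4,35]).astype(int);cv2.imwrite('pics/w6c.png',cv2.resize(im[p[1]-70:p[1]+70,max(0,p[0]-90):p[0]+290],(760,280)))
E
```

```text
clock: 26.0
eef_pos: [381.1, -282.0, 206.6]
ee_rot: [[0.111, 0.994, 0.0], [0.994, -0.111, -0.0], [-0.0, 0.0, -1.0]]
contact_force: [0.4, -0.5, 0.7]
gripper_width: 47.0
grasp_force: 0.0
clock: 26.5
eef_pos: [381.0, -282.0, 268.4]
ee_rot: [[0.111, 0.994, -0.001], [0.994, -0.111, 0.001], [0.001, -0.001, -1.0]]
contact_force: [-0.2, 0.1, -0.3]
gripper_width: 47.0
grasp_force: 0.0
[ 381.  -281.9  268.3] [317.7 168.2] [317.6 174.5]
```

View pics/w6c.png

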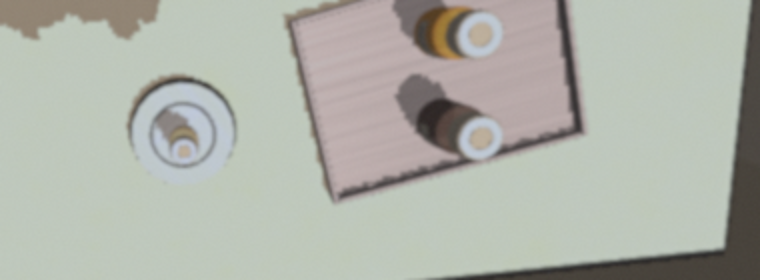

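The crop shows the small vial upright inside the pad's ring, with its cap at (183,150). Both large vials are upright in the tray. Now the spacer.

```bash
python3 -m inch '[[0,2,0,0,0,7.75,-0.1],[0,3.5,0,0,0,7.75,-0.1],[0,4,0,0,0,7.75,-0.1],[0,4,0,0,0,7.75,-0.1],[0,4,0,0,0,0,-0.1]]' 30; python3 -m inch '[[0,4,0,0,0,0,-0.1],[0,4,0,0,0,0,-0.1],[0,4,0,0,0,0,-0.1],[0,4,0,0,0,0,-0.1],[0,4,0,0,0,0,-0.1]]';python3 -m inch '[[0,4,0,0,0,0,-0.1],[0,4,0,0,0,0,-0.1],[0,4,0,0,0,0,-0.1],[-0.4,3.5,0,0,0,0,-0.1],[-0.4,2,0,0,0,0,-0.1]]'; python3 -m inch '[[0,0,-3,0,0,0,-0.1],[0,0,-4,0,0,0,-0.1],[0,0,-3,0,0,0,-0.1],[0,0,0,0,0,0,-0.1],[0,0,0,0,0,0,-0.1]]'
python3 - <<'E'
from h import *
import pickle
s=telemetry.sense();print(s['eef_pos'],s['ee_rot'],s['q'])
c=shot('wrist','w7.png');pickle.dump(c,open('w7.pkl','wb'));print(proj(c,[373,269.5,58]));im=c['color']
p=proj(c,[373,269.5,45]).astype(int);print(p);cv2.imwrite('pics/w7c.png',cv2.resize(im[p[1]-50:p[1]+50,p[0]-70:p[0]+70],(700,500),interpolation=cv2.INTER_CUBIC))
E
```

```text
clock: 27.05
eef_pos: [380.7, -105.8, 268.5]
ee_rot: [[-0.421, 0.907, -0.001], [0.907, 0.421, 0.0], [0.001, -0.001, -1.0]]
contact_force: [1.3, 0.4, -0.6]
gripper_width: 46.7
grasp_force: 0.0
clock: 27.55
eef_pos: [380.7, 94.2, 268.6]
ee_rot: [[-0.417, 0.909, -0.001], [0.909, 0.417, -0.0], [0.0, -0.001, -1.0]]
contact_force: [1.0, 0.1, -0.8]
gripper_width: 47.1
grasp_force: 0.0
clock: 28.05
eef_pos: [372.6, 269.8, 268.1]
ee_rot: [[-0.418, 0.908, -0.002], [0.908, 0.418, -0.001], [-0.0, -0.002, -1.0]]
contact_force: [-0.2, -0.8, -0.3]
gripper_width: 46.9
grasp_force: 0.0
clock: 28.55
eef_pos: [373.1, 267.5, 169.6]
ee_rot: [[-0.417, 0.909, -0.001], [0.909, 0.417, -0.001], [-0.0, -0.001, -1.0]]
contact_force: [0.5, 1.0, -0.1]
gripper_width: 46.9
grasp_force: 0.0
[373.14726382 267.45411699 169.5972743 ] [[-4.16634568e-01  9.09073453e-01 -1.04570498e-03]
 [ 9.09074024e-01  4.16633979e-01 -7.39442001e-04]
 [-2.36530866e-04 -1.25870033e-03 -9.99999180e-01]] [ 3.56308366e+01  9.14575440e+00 -1.68129981e+01  6.41146265e+01
  4.68525513e-04  1.01008549e+02]
[318.27396362 199.34318338]
[318 194]
```

View pics/w7c.png

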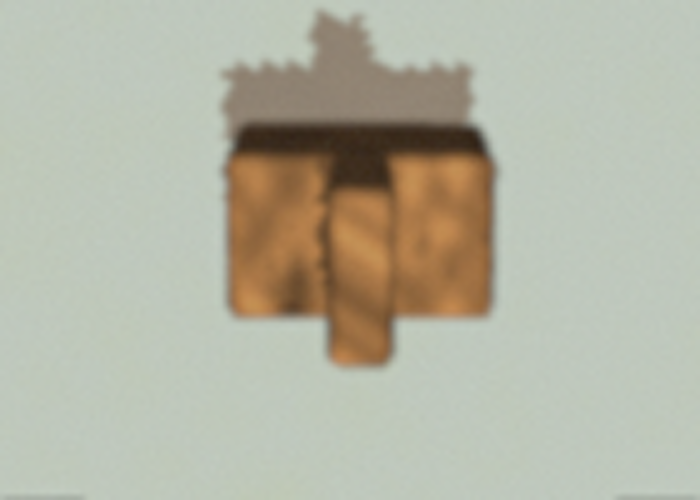

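The spacer is square to the gripper, with the tab top at (361,275) in the crop: shift about +1 mm in x and +2.3 mm in y, then grip.

```bash
python3 -m inch '[[0.1,0.23,-3,0,0,0,-0.1],[0,0,-4,0,0,0,-0.1],[0,0,-2.5,0,0,0,-0.1],[0,0,-1.5,0,0,0,-0.1],[0,0,-0.5,0,0,0,-0.1]]' 40; python3 -m inch '[[0,0,0,0,0,0,-0.1],[0,0,0,0,0,0,0.2],[0,0,0,0,0,0,0.5],[0,0,0,0,0,0,1],[0,0,0,0,0,0,1]]'; python3 -m inch '[[0,0,0,0,0,0,1],[0,0,0,0,0,0,1],[0,0,0,0,0,0,1],[0,0,0,0,0,0,1],[0,0,0,0,0,0,1]]'
```

```text
clock: 29.1
eef_pos: [374.8, 270.2, 54.4]
ee_rot: [[-0.417, 0.909, 0.0], [0.909, 0.417, 0.0], [0.0, 0.0, -1.0]]
contact_force: [-0.8, -0.9, 0.5]
gripper_width: 46.9
grasp_force: 0.0
clock: 29.6
eef_pos: [374.7, 270.2, 54.8]
ee_rot: [[-0.417, 0.909, 0.001], [0.909, 0.417, 0.0], [0.0, 0.001, -1.0]]
contact_force: [-0.3, 0.1, 6.8]
gripper_width: 9.0
grasp_force: 45.5
clock: 30.1
eef_pos: [374.7, 270.2, 54.8]
ee_rot: [[-0.417, 0.909, 0.001], [0.909, 0.417, 0.001], [0.0, 0.001, -1.0]]
contact_force: [-1.8, -0.1, 6.1]
gripper_width: 8.9
grasp_force: 45.5
```

```bash
python3 -m inch '[[0,0,1,0,0,0,1],[0,0,3,0,0,0,1],[0,0,3,0,0,0,1],[0,0,2,0,0,0,1],[2,0.1,0,0,0,-7.75,1]]' 40; python3 -m inch '[[3.5,0.2,0,0,0,-7.75,1],[3.5,0.2,0,0,0,-7.75,1],[3.5,0.3,0,0,0,-7.75,1],[3,0.2,0,0,0,0,1],[1.8,0.1,0,0,0,0,1]]'; python3 -m inch '[[0,0,0,0,0,0,1],[0,0,0,0,0,0,1],[0,0,0,0,0,0,1],[0,0,0,0,0,0,1],[0,0,0,0,0,0,1]]'
python3 - <<'E'
from h import *
c=shot('wrist');im=c['color'];t=cv2.resize(im[60:300,150:490],(680,480),interpolation=cv2.INTER_CUBIC);cv2.imwrite('pics/w8.png',t)
E
```

```text
clock: 30.6
eef_pos: [394.6, 271.8, 147.9]
ee_rot: [[-0.291, 0.957, 0.003], [0.957, 0.291, 0.002], [0.001, 0.004, -1.0]]
contact_force: [0.5, -0.2, -1.0]
gripper_width: 9.0
grasp_force: 44.5
clock: 31.1
eef_pos: [549.3, 280.8, 144.6]
ee_rot: [[0.112, 0.994, 0.0], [0.994, -0.112, 0.0], [0.0, 0.0, -1.0]]
contact_force: [-1.1, -0.4, -1.2]
gripper_width: 9.1
grasp_force: 44.4
clock: 31.6
eef_pos: [547.0, 281.1, 144.7]
ee_rot: [[0.111, 0.994, 0.0], [0.994, -0.111, 0.0], [0.0, 0.0, -1.0]]
contact_force: [1.1, 0.7, -0.6]
gripper_width: 8.7
grasp_force: 44.4
```

View pics/w8.png

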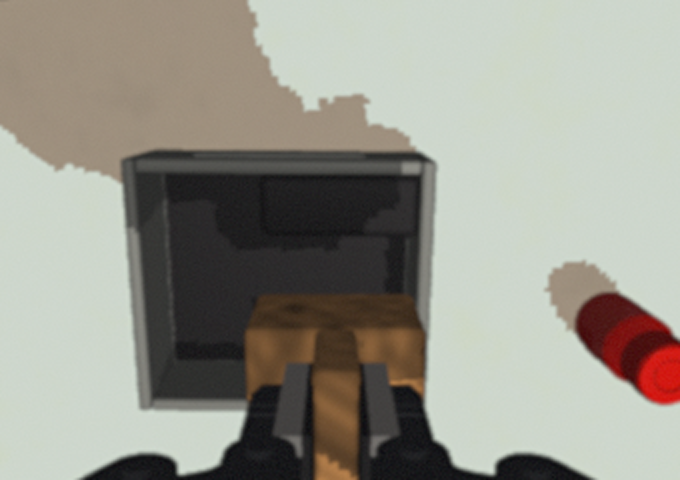

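The spacer hangs straight in the gripper over the slot, with its bottom edge spanning (248–424, 298). The box rim's left edge is at about x=128 and its right edge at about x=434. I'll refine the offset from the rim.

Run:
```python
from h import *
np.set_printoptions(precision=1,suppress=True)
c=shot('wrist');g=cv2.cvtColor(c['color'],6).astype(int)
f=lambda x,y,z:onz(c,x/2+150-.25,y/2+60-.25,z)[:2]
a=np.radians(-6.4);R=np.array([[np.cos(a),-np.sin(a)],[np.sin(a),np.cos(a)]])
for n,p in dict(L1=(126,180,42),L2=(141,380,42),R1=(434,180,42),R2=(429,320,42),T1=(160,160,42),T2=(400,160,42)).items(): print(n,f(*p),R.T@f(*p))
t=np.array([527,283.5]);print('ctr',R.T@t,'slot',R.T@t+[21,0],'tcp',R.T@telemetry.sense()['eef_pos'][:2])
for b in ((248,325),(424,325)): print(R.T@f(*b,144.7-54.8+32))
```

```text
L1 [480.8 328.5] [441.2 380. ]
L2 [472. 255.] [440.7 306. ]
R1 [585.5 316.9] [546.5 380.2]
R2 [580.1 266.7] [546.8 329.7]
T1 [493.6 333.8] [453.3 386.8]
T2 [574.5 324.9] [534.7 386.9]
ctr [492.1 340.5] slot [513.1 340.5] tcp [512.4 340.3]
[492.2 355.4]
[534.  355.5]
```

```bash
python3 -m inch '[[0.13,0,-2,0,0,0,1],[0,0,-2,0,0,0,1],[0,0,-1,0,0,0,1],[0,0,0,0,0,0,1],[0,0,0,0,0,0,1]]' 40; python3 -m inch '[[0,0,-0.6,0,0,0,1],[0,0,-0.6,0,0,0,1],[0,0,-0.6,0,0,0,1],[0,0,-0.6,0,0,0,1],[0,0,0,0,0,0,1]]'; python3 -m inch '[[0,0,-0.5,0,0,0,1],[0,0,-0.4,0,0,0,1],[0,0,-0.2,0,0,0,1],[0,0,0,0,0,0,1],[0,0,0,0,0,0,1]]'
```

```text
clock: 32.2
eef_pos: [549.0, 281.1, 95.0]
ee_rot: [[0.111, 0.994, 0.0], [0.994, -0.111, 0.0], [0.0, 0.0, -1.0]]
contact_force: [0.8, -0.1, 0.3]
gripper_width: 8.9
grasp_force: 44.4
clock: 32.7
eef_pos: [548.2, 280.7, 69.3]
ee_rot: [[0.111, 0.994, -0.001], [0.994, -0.111, -0.001], [-0.001, -0.001, -1.0]]
contact_force: [-0.5, -0.7, -0.7]
gripper_width: 8.5
grasp_force: 44.4
clock: 33.2
eef_pos: [548.8, 281.0, 59.3]
ee_rot: [[0.111, 0.994, 0.0], [0.994, -0.111, 0.0], [0.0, 0.0, -1.0]]
contact_force: [0.5, -0.1, -0.5]
gripper_width: 9.2
grasp_force: 44.4
```

Almost on the floor with no contact. Down a touch, release to a narrow opening, and lift.

```bash
python3 -m inch '[[0,0,-0.1,0,0,0,1],[0,0,0,0,0,0,1],[0,0,0,0,0,0,0.6],[0,0,0,0,0,0,0.4],[0,0,0,0,0,0,0.3]]' 30; python3 -m inch '[[0,0,0.5,0,0,0,0.3],[0,0,3,0,0,0,0.3],[0,0,4.5,0,0,0,0.3],[0,0,4.5,0,0,0,0.3],[0,0,0,0,0,0,0.3]]';python3 -m inch '[[0,0,4.5,0,0,0,0.3],[0,0,4.5,0,0,0,-0.1],[0,0,3.5,0,0,0,-0.1],[0,0,0,0,0,0,-0.1],[0,0,0,0,0,0,-0.1]]'
python3 - <<'E'
from h import *
c=shot('wrist');im=c['color'];p=proj(c,[527,283,42]).astype(int);t=cv2.resize(im[p[1]-75:p[1]+75,p[0]-90:p[0]+90],(720,600),interpolation=cv2.INTER_CUBIC);cv2.imwrite('pics/w9.png',t)
print(p,telemetry.sense()['eef_pos'])
a=np.radians(-6.4);R=np.array([[np.cos(a),-np.sin(a)],[np.sin(a),np.cos(a)]])
d=R@[1,0];o=np.array([527.6,283])
print('expected tab centre crop',(proj(c,[*(o+21*d),62])-p+[90,75])*4)
E
```

```text
clock: 33.7
eef_pos: [548.7, 281.0, 58.2]
ee_rot: [[0.111, 0.994, -0.0], [0.994, -0.111, -0.0], [-0.0, -0.0, -1.0]]
contact_force: [-0.4, 0.3, -0.5]
gripper_width: 30.2
grasp_force: 0.0
clock: 34.2
eef_pos: [551.1, 282.2, 190.0]
ee_rot: [[0.111, 0.994, 0.008], [0.994, -0.111, 0.004], [0.005, 0.008, -1.0]]
contact_force: [1.0, -0.3, -0.1]
gripper_width: 29.9
grasp_force: 0.0
clock: 34.7
eef_pos: [549.1, 281.1, 308.8]
ee_rot: [[0.111, 0.994, 0.001], [0.994, -0.111, 0.001], [0.001, 0.001, -1.0]]
contact_force: [0.3, -0.2, -2.1]
gripper_width: 46.7
grasp_force: 0.0
[298 167] [548.70145348 280.96848699 307.72735749]
expected tab centre crop [433.81056885 313.48068597]
```

View pics/w9.png

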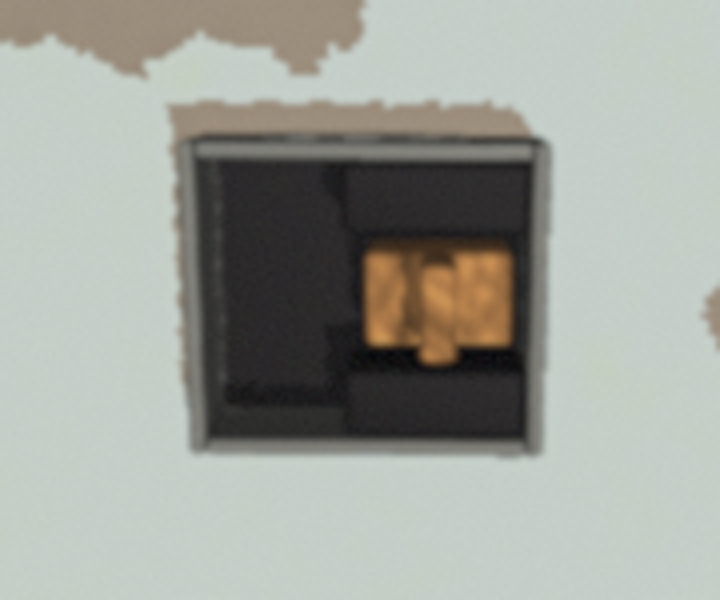

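The view shows the spacer sitting flat in the slot, with its block at (365–515, 245–348) and tab at (437,310), level between the foam blocks. Now fetch dark back.

```bash
python3 -m inch '[[-0.1,-2,0,0,0,0,-0.3],[-0.1,-4,0,0,0,0,-0.3],[-0.1,-4.5,0,0,0,0,-0.3],[-0.1,-4.5,0,0,0,0,-0.3],[-0.2,-4.5,0,0,0,0,-0.3]]' 30; python3 -m inch '[[-0.1,-4.5,0,0,0,0,-0.3],[-0.1,-4.5,0,0,0,0,-0.3],[-0.1,-4.5,0,0,0,0,-0.3],[-0.1,-4.5,0,0,0,0,-0.3],[-0.2,-4.5,0,0,0,0,-0.3]]'; python3 -m inch '[[-0.1,-4.5,0,0,0,0,-0.3],[-0.1,-4.5,0,0,0,0,-0.3],[-0.1,-3.5,0,0,0,0,-0.3],[-0.2,-2.6,0,0,0,0,-0.3],[-0.1,0,0,0,0,0,-0.3]]'; python3 -m inch '[[0,0,-4,0,0,0,-0.3],[0,0,-4,0,0,0,-0.3],[0,0,-4,0,0,0,-0.3],[0,0,-2,0,0,0,-0.3],[0,0,0,0,0,0,-0.3]]'; python3 -m inch '[[0,0,0,0,0,0,-0.3],[0,0,0,0,0,0,-0.3],[0,0,0,0,0,0,-0.3],[0,0,0,0,0,0,-0.3],[0,0,0,0,0,0,-0.3]]' | grep pos
python3 - <<'E'
from h import *
c=shot('wrist');im=c['color'].astype(int);print(proj(c,[530.5,-290.4,64]),proj(c,[531,-240.4,64]))
for b in blobs(c,(im.min(2)>125)&(im[...,2]-im[...,0]<6),(250,50,450,300),100):
    if b[0]<3000: print(b,onz(c,b[1],b[2],64)[:2])
E
```

```text
clock: 35.25
eef_pos: [541.8, 84.3, 306.9]
ee_rot: [[0.111, 0.994, -0.002], [0.994, -0.111, -0.0], [-0.001, -0.002, -1.0]]
contact_force: [0.2, -0.5, -0.7]
gripper_width: 55.4
grasp_force: 0.0
clock: 35.75
eef_pos: [535.8, -140.7, 307.0]
ee_rot: [[0.111, 0.994, -0.002], [0.994, -0.111, 0.001], [0.0, -0.002, -1.0]]
contact_force: [1.2, 0.1, -0.2]
gripper_width: 55.4
grasp_force: 0.0
clock: 36.25
eef_pos: [529.6, -292.8, 306.1]
ee_rot: [[0.114, 0.993, -0.003], [0.993, -0.114, 0.001], [0.001, -0.003, -1.0]]
contact_force: [0.2, 1.2, -0.2]
gripper_width: 55.7
grasp_force: 0.0
clock: 36.75
eef_pos: [528.6, -288.3, 164.5]
ee_rot: [[0.111, 0.994, -0.006], [0.994, -0.111, 0.003], [0.003, -0.006, -1.0]]
contact_force: [-0.4, -0.9, 0.1]
gripper_width: 55.4
grasp_force: 0.0
eef_pos: [531.0, -290.1, 168.8]
[316.07948007 205.14657953] [308.6450369  135.16048794]
(np.int32(476), np.float64(316.6575630252101), np.float64(205.46008403361344), array([302, 191,  30,  30], dtype=int32)) [ 530.88881028 -290.68042572]
```

```bash
python3 -m inch '[[0,0,-3,0,0,0,-0.3],[0,0,-4,0,0,0,-0.3],[0,0,-2.5,0,0,0,-0.3],[0,0,-1.3,0,0,0,-0.3],[0,0,-0.55,0,0,0,-0.3]]' 30; python3 -m inch '[[0,0,0,0,0,0,-0.3],[0,0,0,0,0,0,0],[0,0,0,0,0,0,0.3],[0,0,0,0,0,0,1],[0,0,0,0,0,0,1]]'; python3 -m inch '[[0,0,0,0,0,0,1],[0,0,0,0,0,0,1],[0,0,0,0,0,0,1],[0,0,0,0,0,0,1],[0,0,0,0,0,0,1]]'
```

```text
clock: 37.8
eef_pos: [530.4, -289.8, 54.0]
ee_rot: [[0.111, 0.994, -0.001], [0.994, -0.111, 0.001], [0.0, -0.001, -1.0]]
contact_force: [-0.3, -0.4, 0.8]
gripper_width: 55.6
grasp_force: 0.0
clock: 38.3
eef_pos: [531.4, -290.4, 56.0]
ee_rot: [[0.111, 0.994, 0.002], [0.994, -0.111, -0.001], [-0.001, 0.002, -1.0]]
contact_force: [-1.4, 0.2, 6.6]
gripper_width: 25.7
grasp_force: 29.1
clock: 38.8
eef_pos: [531.3, -290.4, 56.0]
ee_rot: [[0.111, 0.994, 0.002], [0.994, -0.111, -0.001], [-0.001, 0.002, -1.0]]
contact_force: [-0.9, -0.2, 6.8]
gripper_width: 25.8
grasp_force: 29.1
```

```bash
python3 -m inch '[[0,0,1,0,0,0,1],[0,0,2,0,0,0,1],[0,0,4,0,0,0,1],[0,0,4.5,0,0,0,1],[0,0,4.5,0,0,0,1]]' 30; python3 -m inch '[[0,0,4.5,0,0,0,1],[0,0,3.5,0,0,0,1],[0,0,1.5,0,0,0,1],[-0.2,2.2,0,0,0,0,1],[-0.2,3,0,0,0,0,1]]' | grep pos;  python3 -m inch '[[-0.2,4,0,0,0,0,1],[-0.2,4.5,0,0,0,0,1],[-0.2,4.5,0,0,0,0,1],[-0.2,4.5,0,0,0,0,1],[-0.2,4.5,0,0,0,0,1]]' | grep pos;  python3 -m inch '[[-0.3,4.5,0,0,0,0,1],[-0.3,4.5,0,0,0,0,1],[-0.3,4.5,0,0,0,0,1],[-0.3,4.5,0,0,0,0,1],[-0.3,4.5,0,0,0,0,1]]' | grep pos;  python3 -m inch '[[-0.2,3,0,0,0,0,1],[0,2,0,0,0,0,1],[0,1,0,0,0,0,1],[0,0,0,0,0,0,1],[0,0,0,0,0,0,1]]' ; python3 -m inch '[[0,0,-3,0,0,0,1],[0,0,-4,0,0,0,1],[0,0,-3,0,0,0,1],[0,0,0,0,0,0,1],[0,0,0,0,0,0,1]]'
```

```text
clock: 39.3
eef_pos: [530.4, -289.8, 217.5]
ee_rot: [[0.111, 0.994, 0.0], [0.994, -0.111, -0.0], [-0.0, 0.0, -1.0]]
contact_force: [0.4, -0.8, -0.4]
gripper_width: 25.3
grasp_force: 29.6
eef_pos: [526.7, -238.3, 310.9]
eef_pos: [516.1, -16.3, 310.9]
eef_pos: [501.1, 208.8, 311.0]
clock: 41.3
eef_pos: [499.8, 266.2, 310.2]
ee_rot: [[0.111, 0.994, 0.0], [0.994, -0.111, -0.0], [-0.0, 0.0, -1.0]]
contact_force: [-0.2, -0.3, -0.1]
gripper_width: 25.3
grasp_force: 29.6
clock: 41.8
eef_pos: [500.0, 266.1, 211.0]
ee_rot: [[0.112, 0.994, 0.0], [0.994, -0.112, -0.0], [0.0, 0.0, -1.0]]
contact_force: [-0.3, 0.8, 0.3]
gripper_width: 25.7
grasp_force: 29.6
```

```bash
python3 -m inch '[[-0.03,0.05,-3,0,0,0,1],[0,0,-4.5,0,0,0,1],[0,0,-3,0,0,0,1],[0,0,-1.5,0,0,0,1],[0,0,-1,0,0,0,1]]' 30; python3 -m inch '[[0,0,-1,0,0,0,1],[0,0,-0.7,0,0,0,1],[0,0,-0.4,0,0,0,1],[0,0,-0.2,0,0,0,1],[0,0,0,0,0,0,1]]'
```

```text
clock: 42.3
eef_pos: [500.4, 267.6, 80.6]
ee_rot: [[0.111, 0.994, 0.001], [0.994, -0.111, 0.001], [0.001, 0.001, -1.0]]
contact_force: [-0.0, 0.5, -0.0]
gripper_width: 25.4
grasp_force: 29.6
clock: 42.8
eef_pos: [499.8, 267.7, 57.3]
ee_rot: [[0.111, 0.994, 0.001], [0.994, -0.111, 0.0], [0.001, 0.001, -1.0]]
contact_force: [-1.0, 1.4, -0.9]
gripper_width: 25.4
grasp_force: 29.7
```

Release, lift, and head to amber.

```bash
python3 -m inch '[[0,0,-0.1,0,0,0,1],[0,0,0,0,0,0,0.5],[0,0,0,0,0,0,0.3],[0,0,0,0,0,0,0.15],[0,0,0,0,0,0,0.15]]' 30; python3 -m inch '[[0,0,1,0,0,0,0.15],[0,0,3,0,0,0,0.15],[0,0,4.5,0,0,0,-0.3],[0,0,4.5,0,0,0,-0.3],[0,0,4.5,0,0,0,-0.3]]'; python3 -m inch '[[0,0,4.5,0,0,0,-0.3],[0,0,3.5,0,0,0,-0.3],[0.2,-2,0,0,0,0,-0.3],[0.2,-4,0,0,0,0,-0.3],[0.2,-4.5,0,0,0,0,-0.3]]' |grep pos
python3 - <<'E'
from h import *
c=shot('side');im=c['color'];cv2.imwrite('pics/s10.png',cv2.resize(im[205:305,375:475],(500,500),interpolation=cv2.INTER_CUBIC))
E
```

```text
clock: 43.3
eef_pos: [499.5, 267.5, 55.9]
ee_rot: [[0.111, 0.994, 0.0], [0.994, -0.111, -0.0], [-0.0, 0.0, -1.0]]
contact_force: [0.4, 0.7, -0.1]
gripper_width: 35.9
grasp_force: 0.0
clock: 43.8
eef_pos: [499.1, 267.3, 233.5]
ee_rot: [[0.111, 0.994, 0.0], [0.994, -0.111, 0.0], [0.0, 0.0, -1.0]]
contact_force: [0.2, 0.8, 0.0]
gripper_width: 55.5
grasp_force: 0.0
eef_pos: [505.2, 162.0, 311.5]
```

View pics/s10.png

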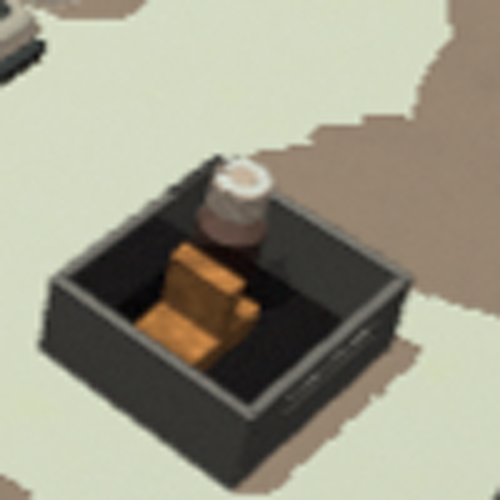

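Dark is upright in its place with its cap at (243,180), and the spacer is in the slot. Now amber.

```bash
python3 -m inch '[[0.3,-4.5,0,0,0,0,-0.3],[0.3,-4.5,0,0,0,0,-0.3],[0.3,-4.5,0,0,0,0,-0.3],[0.3,-4.5,0,0,0,0,-0.3],[0.3,-4.5,0,0,0,0,-0.3]]' 30 | grep pos; python3 -m inch '[[0.3,-4.5,0,0,0,0,-0.3],[0.3,-4.5,0,0,0,0,-0.3],[0.3,-4.5,0,0,0,0,-0.3],[0.2,-3,0,0,0,0,-0.3],[0,-1.2,0,0,0,0,-0.3]]' | grep pos; python3 -m inch '[[0,0,-4,0,0,0,-0.3],[0,0,-4,0,0,0,-0.3],[0,0,-4,0,0,0,-0.3],[0,0,-2,0,0,0,-0.3],[0,0,0,0,0,0,-0.3]]'|grep pos; python3 -m inch '[[0,0,0,0,0,0,-0.3],[0,0,0,0,0,0,-0.3],[0,0,0,0,0,0,-0.3],[0,0,0,0,0,0,-0.3],[0,0,0,0,0,0,-0.3]]' | grep pos
python3 - <<'E'
from h import *
c=shot('wrist');im=c['color'].astype(int);print(proj(c,[531,-240.4,64]))
for b in blobs(c,(im.min(2)>125)&(im[...,2]-im[...,0]<6),(250,50,450,300),100):
    if b[0]<3000: print(b,onz(c,b[1],b[2],64)[:2])
E
```

```text
eef_pos: [520.1, -64.3, 311.7]
eef_pos: [531.0, -242.1, 311.0]
eef_pos: [530.0, -238.1, 168.7]
eef_pos: [531.7, -239.6, 171.3]
[315.90750248 204.91070305]
(np.int32(921), np.float64(272.3973941368078), np.float64(150.2486427795874), array([250, 137,  54,  30], dtype=int32)) [ 505.24209427 -197.56517988]
(np.int32(467), np.float64(314.8800856531049), np.float64(204.16488222698072), array([300, 191,  30,  28], dtype=int32)) [ 530.31836239 -239.75453359]
```

```bash
python3 -m inch '[[-0.07,-0.05,-3,0,0,0,-0.3],[0,0,-4,0,0,0,-0.3],[0,0,-2.5,0,0,0,-0.3],[0,0,-1.5,0,0,0,-0.3],[0,0,-0.6,0,0,0,-0.3]]' 30; python3 -m inch '[[0,0,0,0,0,0,-0.3],[0,0,0,0,0,0,0],[0,0,0,0,0,0,0.3],[0,0,0,0,0,0,1],[0,0,0,0,0,0,1]]'; python3 -m inch '[[0,0,0,0,0,0,1],[0,0,0,0,0,0,1],[0,0,0,0,0,0,1],[0,0,0,0,0,0,1],[0,0,0,0,0,0,1]]'
```

```text
clock: 46.9
eef_pos: [529.9, -239.6, 53.3]
ee_rot: [[0.111, 0.994, -0.002], [0.994, -0.111, 0.001], [0.001, -0.002, -1.0]]
contact_force: [-0.5, -0.6, 0.8]
gripper_width: 55.5
grasp_force: 0.0
clock: 47.4
eef_pos: [531.3, -240.3, 55.8]
ee_rot: [[0.111, 0.994, 0.001], [0.994, -0.111, -0.001], [-0.001, 0.002, -1.0]]
contact_force: [-1.5, 0.4, 6.5]
gripper_width: 25.4
grasp_force: 29.1
clock: 47.9
eef_pos: [531.3, -240.3, 55.9]
ee_rot: [[0.111, 0.994, 0.002], [0.994, -0.111, -0.001], [-0.001, 0.002, -1.0]]
contact_force: [-1.5, 0.5, 6.2]
gripper_width: 25.7
grasp_force: 29.1
```

```bash
python3 -m inch '[[0,0,1,0,0,0,1],[0,0,2,0,0,0,1],[0,0,4,0,0,0,1],[0,0,4.5,0,0,0,1],[0,0,4.5,0,0,0,1]]' 30; python3 -m inch '[[0,0,4.5,0,0,0,1],[0,0,3.5,0,0,0,1],[0,0,1.5,0,0,0,1],[-0.1,2,0,0,0,0,1],[-0.2,3,0,0,0,0,1]]' | grep pos;  python3 -m inch '[[-0.2,4,0,0,0,0,1],[-0.2,4.5,0,0,0,0,1],[-0.2,4.5,0,0,0,0,1],[-0.2,4.5,0,0,0,0,1],[-0.2,4.5,0,0,0,0,1]]' | grep pos;  python3 -m inch '[[-0.2,4.5,0,0,0,0,1],[-0.2,4.5,0,0,0,0,1],[-0.2,4.5,0,0,0,0,1],[-0.2,4.5,0,0,0,0,1],[-0.2,4.5,0,0,0,0,1]]' | grep pos;  python3 -m inch '[[-0.2,3,0,0,0,0,1],[0,2,0,0,0,0,1],[0,0,0,0,0,0,1],[0,0,0,0,0,0,1],[0,0,0,0,0,0,1]]' ; python3 -m inch '[[0,0,-3,0,0,0,1],[0,0,-4,0,0,0,1],[0,0,-3,0,0,0,1],[0,0,0,0,0,0,1],[0,0,0,0,0,0,1]]'
```

```text
clock: 48.4
eef_pos: [530.4, -239.8, 217.5]
ee_rot: [[0.111, 0.994, 0.0], [0.994, -0.111, -0.0], [-0.0, 0.0, -1.0]]
contact_force: [2.0, 0.3, -1.1]
gripper_width: 25.7
grasp_force: 29.5
eef_pos: [527.8, -190.4, 311.0]
eef_pos: [517.1, 31.7, 310.9]
eef_pos: [507.1, 256.8, 310.9]
clock: 50.4
eef_pos: [505.8, 304.2, 310.4]
ee_rot: [[0.112, 0.994, 0.001], [0.994, -0.112, 0.0], [0.0, 0.001, -1.0]]
contact_force: [0.5, 0.7, -0.5]
gripper_width: 25.8
grasp_force: 29.6
clock: 50.9
eef_pos: [505.9, 304.3, 211.1]
ee_rot: [[0.112, 0.994, 0.0], [0.994, -0.112, 0.0], [0.0, 0.0, -1.0]]
contact_force: [0.7, 0.8, -0.1]
gripper_width: 25.2
grasp_force: 29.6
```

```bash
python3 -m inch '[[0.05,0.03,-3,0,0,0,1],[0,0,-4.5,0,0,0,1],[0,0,-3,0,0,0,1],[0,0,-1.5,0,0,0,1],[0,0,-1,0,0,0,1]]' 30; python3 -m inch '[[0,0,-1,0,0,0,1],[0,0,-0.7,0,0,0,1],[0,0,-0.4,0,0,0,1],[0,0,-0.2,0,0,0,1],[0,0,0,0,0,0,1]]'; python3 -m inch '[[0,0,-0.1,0,0,0,1],[0,0,0,0,0,0,0.5],[0,0,0,0,0,0,0.3],[0,0,0,0,0,0,0.15],[0,0,0,0,0,0,0.15]]'; python3 -m inch '[[0,0,1,0,0,0,0.15],[0,0,3,0,0,0,0.15],[0,0,4.5,0,0,0,0],[0,0,4.5,0,0,0,0],[0,0,4.5,0,0,0,0]]'; python3 -m inch '[[0,0,4.5,0,0,0,0],[0,0,3.5,0,0,0,0],[0,-2,0,0,0,0,0],[0,-4,0,0,0,0,0],[0,-4,0,0,0,0,0]]'; python3 -m inch '[[0,-3,0,0,0,0,0],[0,-1,0,0,0,0,0],[0,0,0,0,0,0,0],[0,0,0,0,0,0,0],[0,0,0,0,0,0,0]]' | grep pos
python3 - <<'E'
from h import *
c=shot('top');im=c['color']
a=cv2.resize(im[160:255,195:265],(420,570),interpolation=cv2.INTER_CUBIC)
b=cv2.resize(im[160:255,375:430],(330,570),interpolation=cv2.INTER_CUBIC)
cv2.imwrite('pics/end.png',np.hstack([a,b]))
m=im.min(2)>150
p=proj(c,[503,286,65]).astype(int)
for b in blobs(c,m,(p[0]-14,p[1]-9,p[0]+14,p[1]+9),8): print(b,onz(c,b[1],b[2],65)[:2])
E
```

```text
clock: 51.4
eef_pos: [507.2, 305.5, 80.7]
ee_rot: [[0.111, 0.994, 0.001], [0.994, -0.111, 0.001], [0.001, 0.001, -1.0]]
contact_force: [0.5, 0.3, 0.1]
gripper_width: 25.4
grasp_force: 29.6
clock: 51.9
eef_pos: [506.5, 305.5, 57.1]
ee_rot: [[0.111, 0.994, 0.0], [0.994, -0.111, 0.0], [0.0, 0.0, -1.0]]
contact_force: [-0.8, 0.1, -0.3]
gripper_width: 25.6
grasp_force: 29.6
clock: 52.4
eef_pos: [506.3, 305.3, 55.8]
ee_rot: [[0.111, 0.994, 0.0], [0.994, -0.111, -0.0], [0.0, 0.0, -1.0]]
contact_force: [-0.6, 0.3, -0.1]
gripper_width: 36.2
grasp_force: 0.0
clock: 52.9
eef_pos: [505.9, 305.1, 233.5]
ee_rot: [[0.111, 0.994, 0.0], [0.994, -0.111, 0.0], [0.0, 0.0, -1.0]]
contact_force: [0.8, 1.3, -0.1]
gripper_width: 42.7
grasp_force: 0.0
clock: 53.4
eef_pos: [506.0, 204.5, 311.5]
ee_rot: [[0.11, 0.994, 0.001], [0.994, -0.11, 0.0], [0.0, 0.001, -1.0]]
contact_force: [0.8, -0.2, 0.0]
gripper_width: 42.4
grasp_force: 0.0
eef_pos: [506.3, 166.4, 310.8]
```

View pics/end.png

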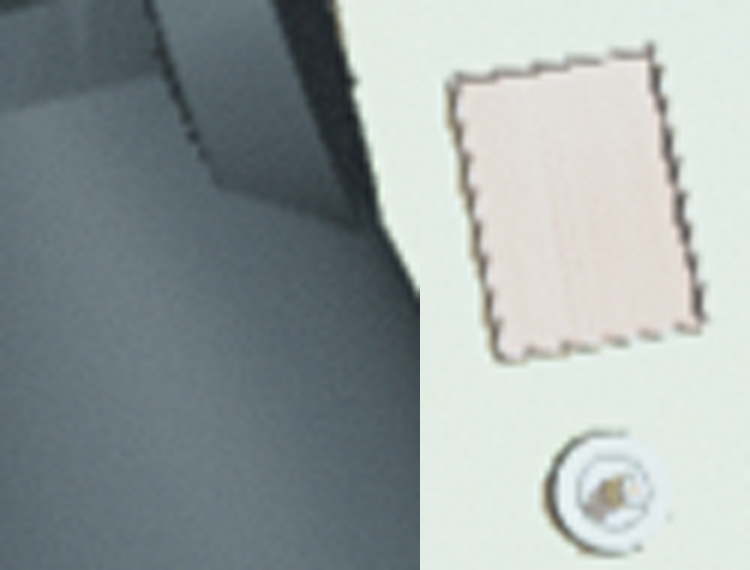

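The small vial is upright on the pad at (620,490) and the tray is empty, but the arm hides the box. I've now viewed 16 pictures, which is over the 14 limit. I'll view no more and do the last check with numbers.

Run:
```python
from h import *
np.set_printoptions(precision=1,suppress=True)
for n,w,hh in(('side',10,8),('wrist',20,18)):
    c=shot(n);im=c['color'].astype(int)
    for nm,q in(('amber',[506,304.8,65]),('dark',[500,267,65])):
        p=proj(c,q).astype(int)
        print(n,nm,p)
        if not(20<p[0]<620 and 20<p[1]<380):continue
        m=(im.min(2)>120)&(im.max(2)-im.min(2)<45)
        for b in blobs(c,m,(p[0]-w,p[1]-hh,p[0]+w,p[1]+hh),15): print(b[0],b[1:3],onz(c,b[1],b[2],65)[:2])
s=telemetry.sense();print(s['contact_force'],s['grasp_force'])
```

```text
side amber [439 250]
93 (np.float64(439.60215053763443), np.float64(250.90322580645162)) [507.4 305.7]
side dark [423 239]
194 (np.float64(422.9020618556701), np.float64(236.06701030927834)) [491.5 261.4]
wrist amber [302  35]
445 (np.float64(301.5280898876405), np.float64(35.14831460674157)) [505.4 305.4]
wrist dark [300  75]
389 (np.float64(300.0822622107969), np.float64(75.24678663239075)) [499.3 267.7]
[ 0.4 -0.2  0.1] 0.0
```

```bash
python3 -c "
from bench import env
print(env.hand_in())"
```

```text
the job is handed in; nothing more can be done
None
```

I handed the job in at about 54 s on the robot clock: the small vial stands on the pad, the spacer is in the slot, and both large vials measured within about 2 mm of where they started; no verdict was returned, and I viewed 16 pictures against the limit of 14.

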